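# Close up the foot switch and try its pedals

### The arm

A 7-joint arm with a two-finger parallel gripper is mounted at the origin on a cart in front of the work surface, level with it; the furniture and walls round the work are solid. World frame = base frame: x ahead of the robot, y to its left, z up, the work surface at z = 0. Lengths are in m, angles in rad, forces in N, time in s.
With the tool pointing down it reaches from about 0.425 to 0.875 m from the base axis. Payload 4.7 kg.
Tool frame: the origin (TCP) lies midway between the tips of the shut fingers; the grasp point (between the pads) lies ctrl.grasp_offset behind it (ctrl.grasp_offset is the distance from the TCP to the grasp point, in m); z points along the fingers, y is the line along which they close (so a half turn about z gives the same grasp; the last joint's range is limited). The gripper opens to 87 mm and grips with 3 to 60 N. Pads are 19 mm wide; open, the fingers measure 117 mm over their backs; the gripper's body (75 mm by 190 mm) begins 51 mm behind the grasp point.
Start: joints at [-1.285, 0.321, -0.07, 1.45, 0.023, 1.371, -0.057], TCP at [0.175, 0.626, 0.223] pointing down, gripper open.
Joint ranges: [-2.86, 2.86], [-0.3, 2.09], [-1.38, 1.24], [0.06, 2.45], [-1.56, 4.7], [0.09, 2.05], [-2.69, 2.69]. Speed limits (rad/s): [2.57, 2.57, 3.14, 3.14, 3.14, 3.14, 3.14].

### API

Orientations are given as a rotation vector (axis times angle).
In Python, from bench import ctrl gives the robot as it stands. The module is installed in compiled form; this text tells all that it offers.
- The arm moves only by the tool jog_arm, never from a script. Its argument "moves" is one flat list of numbers, 7 for each row, row after row: the shift along the tool's x, y, z in units of 30 cm (1.0 is 30 cm), then the turn, a rotation vector about the tool's x, y, z in units of 60 degrees (1.0 is 60 degrees), then the gripper's target within -1 to 1 (fully open at 1, half-way at 0, shut at -1). In form: [x, y, z, wx, wy, wz, fingers, x, y, z, wx, wy, wz, fingers, ...]. A call has exactly 8 rows; each row is the pose to reach, as a shift and turn from the pose commanded when the call began, along the tool's axes at that moment; what a row does not reach only later rows make up. A row lasts 1/8 s, in which the tool goes at most 62.5 mm and 10.7 degrees, less where a joint would pass 70% of its speed; a pose out of reach is approached as far as the arm can. A call with a number of a shift or a turn outside -1 to 1 is refused whole. A call with a gripper value outside its range is refused whole. The fingers move at their own pace and stop on an object; "newtons" is the grip in N (left out, the last holds). Time passes only in rows, so rows that repeat a pose let the fingers close, or fill a call up. It gives the time, the measured TCP pose, the force, the opening and the grip force at its end, in the units of the state.
- ctrl.get_state(): the state, without advancing time (a new reading comes with each control period).
- ctrl.get_image(name): name is "scene" or "top" or "wrist"; returns a dict with "pixels" (480x640x3 uint8, red, green, blue), "fx", "fy", "cx", "cy" (pixels), "xyz" and "rotation" of the camera in the world; the wrist camera has in their place "tool_from_camera" (4x4, takes a point from camera to tool coordinates, whose origin is the TCP and whose axes are the flange's). Camera axes: x right, y up, looking along -z (the intrinsics and any distortion apply to the point x, -y, -z); pixel columns grow to the right and rows downward; lengths in m; the calibration is good to about 2 mm. A picture is of the moment at which its call begins: read the wrist's pose just before it. There is no depth.
- ctrl.close_job(): hands the job in; it is judged then, once.
The state is a dict: "time": time; "joint_positions": joint angles; "qd": joint speeds; "joint_torque": joint torques, N m; "position": TCP position; "tool_rot": TCP orientation; "ft_force": force on the tool from outside, world axes, zero at the start; "torque": the same for the moment, N m; "grip_width": opening from 0.0 (shut) to 1.0 (fully open); "grip_force": force on a finger pad.
Only numpy, scipy, OpenCV 4.12 (cv2) and the standard library are available. Lean on these libraries where they do the work, as an engineer would, in place of code of your own. Each camera call takes 0.05 s, during which the arm holds its last target. There are 200 camera calls.

### The job

The microscope's foot switch has been rewired and its cover lies on the gasket with the four slotted screws only finger-started. With the screwdriver from the stand, draw the cover down evenly: turn the screws clockwise crosswise, each one followed by the one diagonally opposite, in three rounds of about 40 degrees for every screw, the last one bringing them fully home. Put the screwdriver back upright in its stand, then, from left to right, press each pedal that is fitted down to its stop and let it come up again, without disturbing the other things on the bench.

Things in the scene. Friction and masses are not known exactly. Their poses are not given: they have to be found in the camera images.
- footswitch: Grey foot switch fixed to the bench, 200 (x) x 252 (y). Origin: centre of its underside; x from pedals to back, y left, z up. Front half: three pedal bays (y +78, 0, -78), one to three fitted with a pedal. Rear half: terminal chamber, top at z 45, lip to z 59 round the cover, a 88 x 150 x 6 aluminium plate centred at x +46 on a springy gasket.
- cover_mid (a point): Centre of the cover's flat top face (a rib on it is 5 higher); z is its normal. Loose, held only by four captive slotted screws at its corners. Its top is 59 above the bench at first; each screw draws its corner down 2.2 per radian, so with all home it lies about 4 lower and level.
- boss_a: Fixed boss under the cover's front left corner (x -27, y +56 from the cover's centre), with the screw it carries. Origin on the screw's axis, 45 above the bench; z up. Screws a, b, c, d follow one another round the cover: a is opposite c, b opposite d.
- slot_a (a point): Centre of the top of screw a: steel head 26 across and 5 thick on a 3 thick washer, 67 above the bench at first. A slot 5.4 wide, 5 deep, its mouth bevelled to 8, runs right across it along this point's x axis. The point turns and sinks with the screw.
- screw_a (a joint): Turn of screw a, rad: near 0 when finger-started, grows clockwise seen from above, hard stop at 2.1 (home); a third of the way is 0.7, two thirds 1.4. It takes 0.1 N m and stays where it is left.
- boss_b: Fixed boss under the cover's rear left corner (x +27, y +56 from the cover's centre), with the screw it carries. Origin on the screw's axis, 45 above the bench; z up. Screws a, b, c, d follow one another round the cover: a is opposite c, b opposite d.
- slot_b (a point): Centre of the top of screw b: steel head 26 across and 5 thick on a 3 thick washer, 67 above the bench at first. A slot 5.4 wide, 5 deep, its mouth bevelled to 8, runs right across it along this point's x axis. The point turns and sinks with the screw.
- screw_b (a joint): Turn of screw b, rad: near 0 when finger-started, grows clockwise seen from above, hard stop at 2.1 (home); a third of the way is 0.7, two thirds 1.4. It takes 0.1 N m and stays where it is left.
- boss_c: Fixed boss under the cover's rear right corner (x +27, y -56 from the cover's centre), with the screw it carries. Origin on the screw's axis, 45 above the bench; z up. Screws a, b, c, d follow one another round the cover: a is opposite c, b opposite d.
- slot_c (a point): Centre of the top of screw c: steel head 26 across and 5 thick on a 3 thick washer, 67 above the bench at first. A slot 5.4 wide, 5 deep, its mouth bevelled to 8, runs right across it along this point's x axis. The point turns and sinks with the screw.
- screw_c (a joint): Turn of screw c, rad: near 0 when finger-started, grows clockwise seen from above, hard stop at 2.1 (home); a third of the way is 0.7, two thirds 1.4. It takes 0.1 N m and stays where it is left.
- boss_d: Fixed boss under the cover's front right corner (x -27, y -56 from the cover's centre), with the screw it carries. Origin on the screw's axis, 45 above the bench; z up. Screws a, b, c, d follow one another round the cover: a is opposite c, b opposite d.
- slot_d (a point): Centre of the top of screw d: steel head 26 across and 5 thick on a 3 thick washer, 67 above the bench at first. A slot 5.4 wide, 5 deep, its mouth bevelled to 8, runs right across it along this point's x axis. The point turns and sinks with the screw.
- screw_d (a joint): Turn of screw d, rad: near 0 when finger-started, grows clockwise seen from above, hard stop at 2.1 (home); a third of the way is 0.7, two thirds 1.4. It takes 0.1 N m and stays where it is left.
- driver_grip (a point): Flat screwdriver, 0.11 kg, upright in its stand. Point: on its axis, mid of the square handle (22 x 22, sides along x and y, from 26 below to 23 above; cap to 31 above). z up. Collar 30 across, underside 42 below; blade 16 (along x) x 2.2, its end 84 below. Blade is cushioned: slides up into the handle by up to 10, 1 N at first and 0.35 N more per mm; it does not turn in it.
- stand_pocket (a point): Loose square stand of the screwdriver, 0.7 kg: base 74 x 74, block 46 x 46, top 63 above its underside. Point: centre of the pocket floor, 52 above the underside. The collar sits in the pocket (33 across, 11 deep, bevelled), the blade hangs in a 23 hole, 44 deep, below. z up. The stowed driver's handle point is 42 above this point.
- pedal_left (a joint): Left pedal's angle, rad: 0 up at rest, grows as its front edge goes down, hard stop at 0.22. Sprung: about 4 N there to start, 8 N at the stop. Its module just stands in its bay; it may be absent.
- tread_left (a point): Press point of the left pedal: top of its black ribbed tread (78 x 57, 8 thick), 14 behind its front edge, on its middle line (x -77, y +78 of the foot switch), 47 above the bench at rest. It hinges about an axis along y, 64 behind this point and 34 above the bench; the point sinks 14 to the stop.
- pedal_mid (a joint): Mid pedal's angle, rad: 0 up at rest, grows as its front edge goes down, hard stop at 0.22. Sprung: about 4 N there to start, 8 N at the stop. Its module just stands in its bay; it may be absent.
- tread_mid (a point): Press point of the mid pedal: top of its black ribbed tread (78 x 57, 8 thick), 14 behind its front edge, on its middle line (x -77, y +0 of the foot switch), 47 above the bench at rest. It hinges about an axis along y, 64 behind this point and 34 above the bench; the point sinks 14 to the stop.
- pedal_right (a joint): Right pedal's angle, rad: 0 up at rest, grows as its front edge goes down, hard stop at 0.22. Sprung: about 4 N there to start, 8 N at the stop. Its module just stands in its bay; it may be absent.
- tread_right (a point): Press point of the right pedal: top of its black ribbed tread (78 x 57, 8 thick), 14 behind its front edge, on its middle line (x -77, y -78 of the foot switch), 47 above the bench at rest. It hinges about an axis along y, 64 behind this point and 34 above the bench; the point sinks 14 to the stop.
- loupe: Bystander: black stand loupe, 41 across, 36 high. Origin: centre of its underside.
- mini_vice: Bystander: small steel toolmaker's vice, 24 x 66 x 24. Origin: centre of its underside.
Not all that is in view belongs to the job. Leave any orange look-alike of the part that bears pedal_left alone.

How it is judged:
On the way, in this order (a step that is already met when the one before it is completed fails the run):
1. round one: all four screws a third of the way down (past 0.5 rad) (value of joint each of screw_a, screw_b, screw_c, screw_d above 0.5 rad), for 0.2 s.
2. round two: all four screws two thirds of the way (past 1.2 rad) (value of joint each of screw_a, screw_b, screw_c, screw_d above 1.2 rad), for 0.2 s.
3. round three: all four screws home (past 1.9 rad) (value of joint each of screw_a, screw_b, screw_c, screw_d above 1.9 rad), for 0.2 s.
4. the screwdriver is back in its stand (horizontal distance between driver_grip and stand_pocket below 0.008 m and z of driver_grip in the frame of stand_pocket below 0.047 m and angle between driver_grip's own z axis and vertical below 0.12 rad), for 0.2 s.
5. the left pedal, if fitted, is down on its stop (past 0.195 rad) (value of joint pedal_left above 0.195 rad), for 0.2 s.
6. the mid pedal, if fitted, is down on its stop (past 0.195 rad) (value of joint pedal_mid above 0.195 rad), for 0.2 s.
7. the right pedal, if fitted, is down on its stop (past 0.195 rad) (value of joint pedal_right above 0.195 rad), for 0.2 s.
At the end, for the whole second after the job is handed in: All four screws are past 1.9 rad, the cover is drawn down (its top less than 56.5 mm above the bench) and level within 0.012 rad, the screwdriver stands in its stand (within 8 mm of the pocket's axis, seated within 5 mm, tilted less than 0.12 rad), and every pedal is up again (under 0.03 rad) (all of step 3 and all of step 4 and angle between cover_mid's own z axis and vertical below 0.012 rad and z of cover_mid in the frame of footswitch below 0.0565 m and value of joint each of pedal_left, pedal_mid, pedal_right below 0.03 rad); the robot touches nothing.
It fails at once if a screw taken past round one (over 1.05 rad) while another has not had it (under 0.45 rad) (value of joint any of screw_a, screw_b, screw_c, screw_d above 1.05 rad and value of joint any of screw_a, screw_b, screw_c, screw_d below 0.45 rad).
It fails at once if a screw taken past round two (over 1.75 rad) while another has not had it (under 1.1 rad) (value of joint any of screw_a, screw_b, screw_c, screw_d above 1.75 rad and value of joint any of screw_a, screw_b, screw_c, screw_d below 1.1 rad).
It fails at once if in any round, two neighbouring screws turned (past 0.5, 1.2 or 1.9 rad) while both opposite them have not been (under 0.3, 1.0 or 1.65 rad) ((value of joint each of screw_a, screw_b above 0.5 rad and value of joint each of screw_c, screw_d below 0.3 rad) or (value of joint each of screw_b, screw_c above 0.5 rad and value of joint each of screw_d, screw_a below 0.3 rad) or (value of joint each of screw_c, screw_d above 0.5 rad and value of joint each of screw_a, screw_b below 0.3 rad) or (value of joint each of screw_d, screw_a above 0.5 rad and value of joint each of screw_b, screw_c below 0.3 rad) or (value of joint each of screw_a, screw_b above 1.2 rad and value of joint each of screw_c, screw_d below 1 rad) or (value of joint each of screw_b, screw_c above 1.2 rad and value of joint each of screw_d, screw_a below 1 rad) or (value of joint each of screw_c, screw_d above 1.2 rad and value of joint each of screw_a, screw_b below 1 rad) or (value of joint each of screw_d, screw_a above 1.2 rad and value of joint each of screw_b, screw_c below 1 rad) or (value of joint each of screw_a, screw_b above 1.9 rad and value of joint each of screw_c, screw_d below 1.65 rad) or (value of joint each of screw_b, screw_c above 1.9 rad and value of joint each of screw_d, screw_a below 1.65 rad) or (value of joint each of screw_c, screw_d above 1.9 rad and value of joint each of screw_a, screw_b below 1.65 rad) or (value of joint each of screw_d, screw_a above 1.9 rad and value of joint each of screw_b, screw_c below 1.65 rad)).
It fails at once if a screw handled with the fingers instead of the screwdriver (contact force between the fingers and boss_a above 1 N or contact force between the fingers and boss_b above 1 N or contact force between the fingers and boss_c above 1 N or contact force between the fingers and boss_d above 1 N).
It fails at once if the loupe or the small vice pushed more than 3 cm (distance of any of loupe, mini_vice from where it was at the start of the episode above 0.03 m).
Of unit_left, unit_mid, unit_right only 1 to 3 are there at a start; the rules pass over those that are not, and their reading is None.
At some moment in a run one of driver_stand may be knocked a few centimetres aside while the robot is not near it.
It also fails if it takes over 210 s, if anything falls off the work surface, if the arm or the gripper's body presses on something with over 40 N, if the wrist force passes 120 N, or if a joint passes its speed limit or range.

## Working session

There is one attempt and no reset: what is moved stays moved. The work goes in short steps, Python scripts to look and compute and a tool call to move; the robot and the scene stay as the last step left them, time stands still between calls to the robot, and variables do not carry over. Pictures are saved under pics/ and viewed, at most 14 in all, crops included, and the job is handed in when it is done.

Besides the shell and the picture viewer there is one more tool, called after "Emit:" as a command line: name --argument value ..., lists and objects as JSON in quotes. jog_arm: Moves the arm, as the interface text tells. Its arguments: {"type":"object","properties":{"moves":{"type":"array"},"newtons":{"type":"number"}},"required":["moves"]}

```bash
mkdir -p pics
python3 - <<'E'
from bench import ctrl
import cv2
print(ctrl.grasp_offset, ctrl.get_state())
for n in("scene","top"):
    d=ctrl.get_image(n); cv2.imwrite(f"pics/{n}0.png",d["pixels"][:,:,::-1])
    print({k:v for k,v in d.items() if k!="pixels"})
E
```

```text
0.0187 {'time': 0.0, 'joint_positions': array([-1.2848936 ,  0.32183059, -0.07005814,  1.45167267,  0.02260731,
        1.37080273, -0.05687888]), 'qd': array([ 0.00073085, -0.00089636, -0.00123041,  0.00036498,  0.00020877,
        0.00212657,  0.00016553]), 'joint_torque': array([ 1.91862350e-04, -4.91281843e+01, -4.03685309e-01, -3.12534535e+01,
       -6.39386033e-02,  4.36688215e-02,  1.53227193e-04]), 'position': array([0.17442227, 0.62558371, 0.22145755]), 'tool_rot': array([-4.25570159e-01, -3.11248431e+00,  3.01772283e-03]), 'ft_force': array([-0.07677064, -0.85141665,  0.23158652]), 'torque': array([-0.00645316, -0.01221409, -0.02489394]), 'grip_force': 0.0, 'grip_width': 1.0008446793281451}
{'fx': 472.1921430873668, 'fy': 472.1921430873668, 'cx': 313.4864819866494, 'cy': 240.27495861382872, 'xyz': array([-0.31610059, -0.88923854,  0.80778747]), 'rotation': array([ 0.95134635, -0.40860136, -0.7447366 ])}
{'fx': 522.4979911139154, 'fy': 522.4979911139154, 'cx': 317.37201183151194, 'cy': 234.07483801415623, 'xyz': array([ 0.37699204, -0.08688175,  1.38713822]), 'rotation': array([ 0.08807058, -0.07307684, -1.56542684])}
```

View pics/scene0.png

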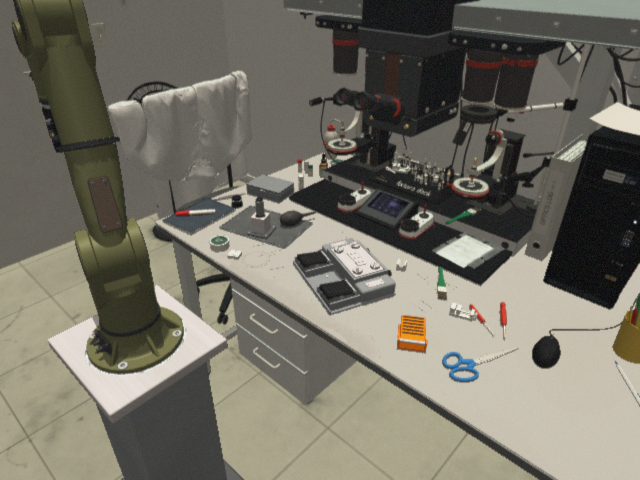

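View pics/top0.png

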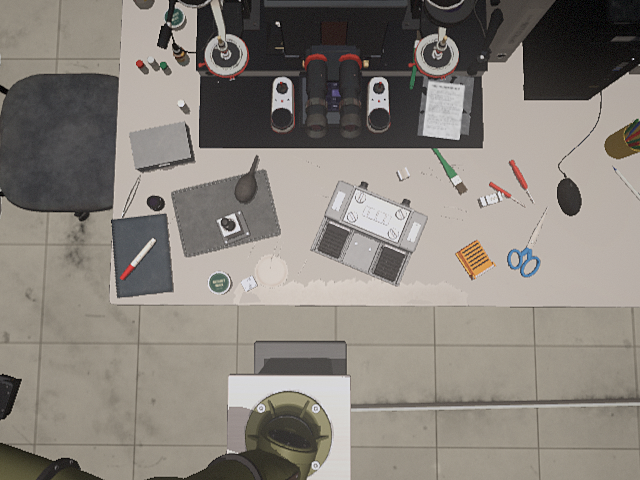

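The top view shows the footswitch centred near (367,230), with pedals left (333,240) and right (390,265) and an empty mid bay. The stand is near (230,226) and the orange look-alike near (475,258). Next I'll estimate positions roughly and write the helpers.

```bash
cat > h.py <<'E'
from bench import ctrl
import numpy as np, cv2
from scipy.spatial.transform import Rotation as R
def cam(name):
    s=ctrl.get_state(); d=ctrl.get_image(name)
    if name=="wrist":
        T=np.eye(4);T[:3,:3]=R.from_rotvec(s["tool_rot"]).as_matrix();T[:3,3]=s["position"]
        M=T@d["tool_from_camera"]; C,Rm=M[:3,3],M[:3,:3]
    else: C,Rm=d["xyz"],R.from_rotvec(d["rotation"]).as_matrix()
    return d["pixels"][:,:,::-1].copy(),(d["fx"],d["fy"],d["cx"],d["cy"],C,Rm)
def save(fn,img,K): cv2.imwrite(fn,img); np.savez(fn[:-4]+".npz",f=np.array(K[:4]),C=K[4],R=K[5])
def load(fn):
    z=np.load(fn[:-4]+".npz"); return (*z["f"],z["C"],z["R"])
def pt(K,u,v,z):
    fx,fy,cx,cy,C,Rm=K; d=Rm@np.array([(u-cx)/fx,-(v-cy)/fy,-1]); return C+d*(z-C[2])/d[2]
def px(K,P):
    fx,fy,cx,cy,C,Rm=K; q=Rm.T@(np.asarray(P)-C); return np.array([cx-fx*q[0]/q[2],cy+fy*q[1]/q[2]])
def state():
    s=ctrl.get_state(); m=R.from_rotvec(s["tool_rot"]).as_matrix()
    print("t",round(s["time"],2),"p",s["position"].round(4),"yaw(x axis)",np.degrees(np.arctan2(m[1,0],m[0,0])).round(2),"tilt",(m[:2,2]).round(4),"F",s["ft_force"].round(1),"tq",s["torque"].round(3),"w",round(s["grip_width"],3),"gf",round(s["grip_force"],1),"j",s["joint_positions"].round(2))
    return s,m
def go(p,yaw_deg,base=None):
    """numbers (units) from present pose to TCP p, tool down with tool-x yaw"""
    s,m=state(); P,M=(s["position"],m) if base is None else base
    c,n=np.cos(np.radians(yaw_deg)),np.sin(np.radians(yaw_deg))
    T=np.array([[c,n,0],[n,-c,0],[0,0,-1]])
    print("shift",(M.T@(np.asarray(p)-P)/.3).round(4),"turn",(R.from_matrix(M.T@T).as_rotvec()/np.radians(60)).round(4))
E
python3 - <<'E'
from h import *
img,K=cam("top")
for n,u,v,z in [("stand",230,226,.063),("cap",230,223,.12),("fs tl",340,182,.059),("fs",367,230,.05),("cover",375,213,.06),("pedL",333,240,.047),("pedR",389,265,.047)]: print(n,pt(K,u,v,z).round(3))
a=cv2.resize(img[160:300,130:230+220],None,fx=3.6,fy=3.6,interpolation=cv2.INTER_CUBIC)[:, :0]
b=cv2.resize(img[170:300,300:440],None,fx=4,fy=4,interpolation=cv2.INTER_CUBIC)
c=cv2.resize(img[190:250,200:260],None,fx=4,fy=4,interpolation=cv2.INTER_CUBIC)
o=np.zeros((520,800,3),np.uint8);o[:,:560]=b;o[:240,560:]=c
save("pics/top1.png",o,K); d=ctrl.get_image("wrist"); print(d["tool_from_camera"].round(3),d["fx"])
cv2.imwrite("pics/w0.png",d["pixels"][:,:,::-1]); state()
E
```

```text
stand [0.533 0.149 0.063]
cap [0.534 0.139 0.12 ]
fs tl [ 0.649 -0.132  0.059]
fs [ 0.526 -0.201  0.05 ]
cover [ 0.568 -0.221  0.06 ]
pedL [ 0.5   -0.114  0.047]
pedR [ 0.436 -0.257  0.047]
[[ 0.001  0.966  0.26   0.07 ]
 [ 1.    -0.001 -0.001  0.   ]
 [-0.     0.26  -0.966 -0.162]
 [ 0.     0.     0.     1.   ]] 338.61868220401715
t 0.2 p [0.1744 0.6258 0.2219] yaw(x axis) 164.43 tilt [-0.0002 -0.0011] F [-0.2 -0.1  0.1] tq [-0.026 -0.02   0.027] w 1.002 gf 0.0 j [-1.28  0.32 -0.07  1.45  0.02  1.37 -0.06]
```

View pics/top1.png

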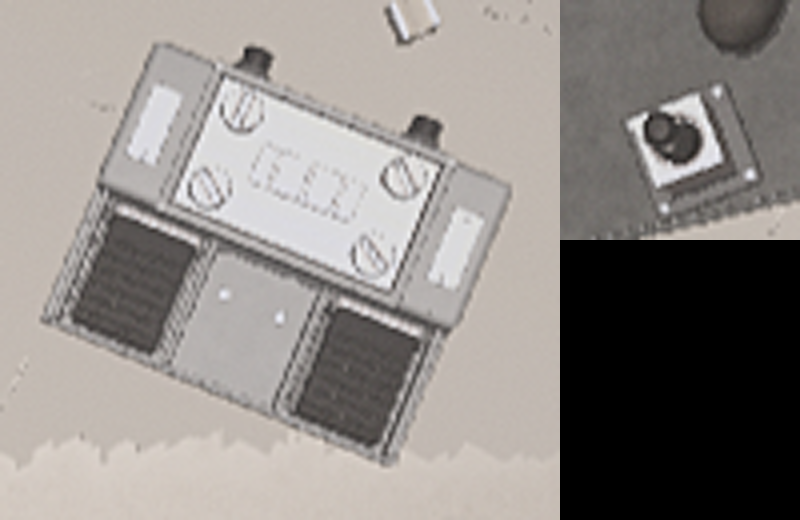

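Left and right pedals are fitted and the mid bay is empty. I'll move over the stand for a near look.

Run:
```python
from h import *
go([.36,.38,.26],135); go([.53,.14,.26],105)
```

```text
t 0.2 p [0.1744 0.6258 0.2219] yaw(x axis) 164.43 tilt [-0.0002 -0.0011] F [-0.2 -0.1  0.1] tq [-0.026 -0.02   0.027] w 1.002 gf 0.0 j [-1.28  0.32 -0.07  1.45  0.02  1.37 -0.06]
shift [-0.8158 -0.6235 -0.1262] turn [-1.000e-03  3.000e-04  4.905e-01]
t 0.2 p [0.1744 0.6258 0.2219] yaw(x axis) 164.43 tilt [-0.0002 -0.0011] F [-0.2 -0.1  0.1] tq [-0.026 -0.02   0.027] w 1.002 gf 0.0 j [-1.28  0.32 -0.07  1.45  0.02  1.37 -0.06]
shift [-1.5764 -1.242  -0.1255] turn [-1.000e-03  6.000e-04  9.905e-01]
```

Emit:
jog_arm --moves '[-0.17,-0.13,-0.126,0,0,0.1,1,-0.34,-0.26,-0.126,0,0,0.2,1,-0.5,-0.39,-0.126,0,0,0.35,1,-0.66,-0.51,-0.126,0,0,0.49,1,-0.816,-0.623,-0.126,0,0,0.49,1,-0.9,-0.69,-0.126,0,0,0.49,1,-1,-0.77,-0.126,0,0,0.49,1,-1,-0.77,-0.126,0,0,0.49,1]'

```text
time: 1.2
position: [0.4038, 0.3198, 0.2606]
tool_rot: [1.211, 2.898, -0.0]
ft_force: [-0.1, 0.4, 0.3]
grip_width: 1.0
grip_force: 0.0
```

Run:
```python
from h import *
go([.53,.14,.26],105)
```

```text
t 1.2 p [0.4038 0.3198 0.2606] yaw(x axis) 134.65 tilt [ 0.0009 -0.0005] F [-0.1  0.4  0.3] tq [ 0.021  0.038 -0.005] w 1.0 gf 0.0 j [-0.94  0.01  0.22  1.73 -0.    1.4   0.06]
shift [-0.7219 -0.1219  0.0025] turn [0.0005 0.0008 0.4942]
```

Emit:
jog_arm --moves '[-0.2,-0.034,0,0,0,0.15,1,-0.4,-0.068,0,0,0,0.3,1,-0.55,-0.1,0,0,0,0.4,1,-0.66,-0.115,0,0,0,0.494,1,-0.722,-0.122,0,0,0,0.494,1,-0.722,-0.122,0,0,0,0.494,1,-0.722,-0.122,0,0,0,0.494,1,-0.722,-0.122,0,0,0,0.494,1]'

```text
time: 2.2
position: [0.5282, 0.1458, 0.2603]
tool_rot: [-1.901, -2.501, -0.0]
ft_force: [1.3, -0.1, 0.0]
grip_width: 1.001
grip_force: 0.0
```

Run:
```python
from h import *
img,K=cam("wrist"); save("pics/w1.png",img,K); state()
print(px(K,[.533,.149,.063]))
```

```text
t 2.25 p [0.5283 0.1455 0.2603] yaw(x axis) 105.51 tilt [-0.0003  0.0004] F [ 0.3  0.  -0.1] tq [-0.097  0.036  0.007] w 1.003 gf 0.0 j [-0.73  0.08  0.44  1.66 -0.04  1.4  -0.01]
[323.76232228 215.34600865]
```

View pics/w1.png

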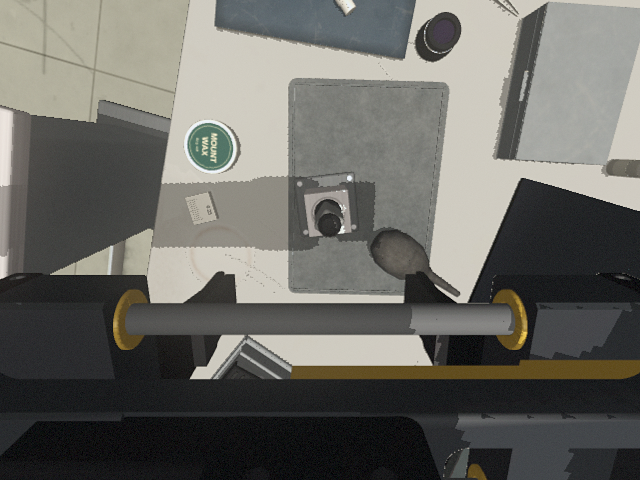

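The stand shows at (329,215), with the driver's cap at about (330,228). I'll enlarge it.

Run:
```python
from h import *
i=cv2.imread("pics/w1.png"); c=cv2.resize(i[165:255,275:385],None,fx=6,fy=6,interpolation=cv2.INTER_CUBIC)
cv2.imwrite("pics/w1c.png",c)
```

```text
(no output)
```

View pics/w1c.png

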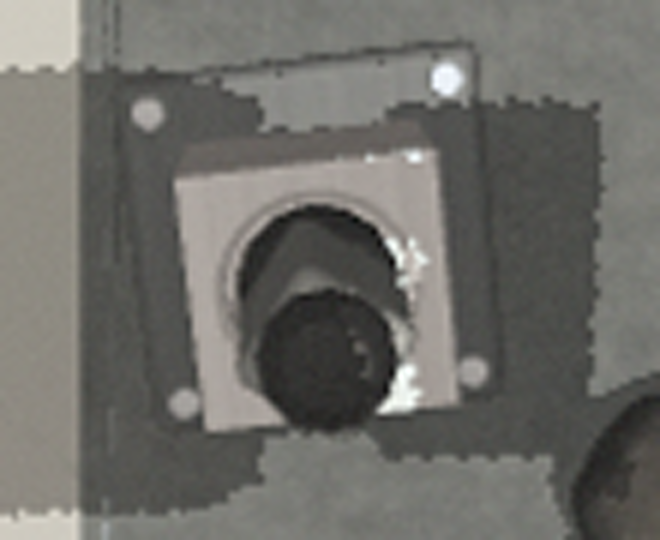

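The block's top corners in the crop are (176,180), (437,148), (457,404) and (207,431). The cap centre is at (327,360).

Run:
```python
from h import *
K=load("pics/w1.png"); f=lambda u,v,z:pt(K,275+(u+.5)/6-.5,165+(v+.5)/6-.5,z)
c=np.array([f(*q,.063) for q in [(176,180),(437,148),(457,404),(207,431)]])
print(c.round(4),c.mean(0)); d=np.diff(np.vstack([c,c[:1]]),axis=0)
print(np.linalg.norm(d,axis=1).round(4),np.degrees(np.arctan2(d[:,1],d[:,0])).round(1))
print("cap",f(327,360,.125), "dots",[f(*q,.005).round(4) for q in[(147,114),(447,79),(474,371),(184,404)]])
```

```text
[[0.5067 0.1648 0.063 ]
 [0.5495 0.1826 0.063 ]
 [0.5663 0.1392 0.063 ]
 [0.5239 0.1222 0.063 ]] [0.53658721 0.15221236 0.063     ]
[0.0463 0.0465 0.0458 0.046 ] [  22.5  -68.7 -158.1  111.9]
cap [0.53598027 0.15334702 0.125     ] dots [array([0.497 , 0.1683, 0.005 ]), array([0.5537, 0.1914, 0.005 ]), array([0.5767, 0.135 , 0.005 ]), array([0.5198, 0.1118, 0.005 ])]
```

Run:
```python
from h import *
go([.5364,.1524,.16],112)
```

```text
t 2.25 p [0.5283 0.1455 0.2603] yaw(x axis) 105.51 tilt [-0.0003  0.0004] F [ 0.3  0.  -0.1] tq [-0.097  0.036  0.007] w 1.003 gf 0.0 j [-0.73  0.08  0.44  1.66 -0.04  1.4  -0.01]
shift [0.0148 0.0322 0.3344] turn [-1.000e-04 -5.000e-04 -1.082e-01]
```

Emit:
jog_arm --moves '[0.015,0.032,0.1,0,0,-0.108,1,0.015,0.032,0.2,0,0,-0.108,1,0.015,0.032,0.28,0,0,-0.108,1,0.015,0.032,0.32,0,0,-0.108,1,0.015,0.032,0.334,0,0,-0.108,1,0.015,0.032,0.334,0,0,-0.108,1,0.015,0.032,0.334,0,0,-0.108,1,0.015,0.032,0.334,0,0,-0.108,1]'

```text
time: 3.25
position: [0.5374, 0.1511, 0.1609]
tool_rot: [1.759, 2.602, 0.002]
ft_force: [0.5, 0.6, 0.4]
grip_width: 1.0
grip_force: 0.0
```

Run:
```python
from h import *
go([.5364,.1524,.0755],112)
```

```text
t 3.25 p [0.5374 0.1511 0.1609] yaw(x axis) 111.87 tilt [0.0012 0.0007] F [0.5 0.6 0.4] tq [-0.065  0.046  0.033] w 1.0 gf 0.0 j [-0.71  0.17  0.43  1.78 -0.08  1.21  0.12]
shift [ 0.005  -0.0018  0.2847] turn [ 0.0013 -0.0002 -0.0022]
```

Emit:
jog_arm --moves '[0.003,-0.001,0.12,0,0,0,1,0.003,-0.001,0.22,0,0,0,1,0.003,-0.001,0.284,0,0,0,1,0.003,-0.001,0.284,0,0,0,0,0.003,-0.001,0.284,0,0,0,-0.3,0.003,-0.001,0.284,0,0,0,-1,0.003,-0.001,0.284,0,0,0,-1,0.003,-0.001,0.284,0,0,0,-1]' --newtons 40

```text
time: 4.25
position: [0.5366, 0.1518, 0.0754]
tool_rot: [1.76, 2.602, 0.001]
ft_force: [-0.2, 0.4, 0.2]
grip_width: 0.516
grip_force: 0.0
```

Run:
```python
from h import *
state()
```

```text
t 4.25 p [0.5366 0.1518 0.0754] yaw(x axis) 111.87 tilt [0.0008 0.0005] F [-0.2  0.4  0.2] tq [-0.087 -0.006 -0.033] w 0.516 gf 0.0 j [-0.69  0.26  0.42  1.87 -0.12  1.04  0.16]
```

Emit:
jog_arm --moves '[0,0,0,0,0,0,-1,0,0,0,0,0,0,-1,0,0,0,0,0,0,-1,0,0,0,0,0,0,-1,0,0,0,0,0,0,-1,0,0,0,0,0,0,-1,0,0,-0.03,0,0,0,-1,0,0,-0.1,0,0,0,-1]' --newtons 40

```text
time: 5.25
position: [0.5354, 0.1514, 0.1045]
tool_rot: [-1.759, -2.601, 0.004]
ft_force: [-0.2, 0.5, -1.9]
grip_width: 0.327
grip_force: 40.0
```

Run:
```python
from h import *
state()
```

```text
t 5.25 p [0.5354 0.1514 0.1045] yaw(x axis) 111.87 tilt [-0.0023 -0.0012] F [-0.2  0.5 -1.9] tq [-0.078  0.011 -0.049] w 0.327 gf 40.0 j [-0.7   0.22  0.43  1.84 -0.1   1.1   0.14]
```

Width reads 28 mm instead of 22, so I'll lift clear and look.

Emit:
jog_arm --moves '[0,0,-0.1,0,0,0,-1,0,0,-0.2,0,0,0,-1,0,0,-0.3,0,0,0,-1,0,0,-0.4,0,0,0,-1,0,0,-0.4,0,0,0,-1,0,0,-0.4,0,0,0,-1,0,0,-0.4,0,0,0,-1,0,0,-0.4,0,0,0,-1]'

```text
time: 6.25
position: [0.5358, 0.1516, 0.2239]
tool_rot: [-1.759, -2.602, 0.002]
ft_force: [0.3, -0.2, -1.9]
grip_width: 0.333
grip_force: 40.0
```

Run:
```python
from h import *
img,K=cam("wrist"); save("pics/w2.png",img,K); s,m=state()
p=s["position"]+m@np.array([0,0,.0653]); print(p,px(K,p))
a=cv2.resize(img[170:330,220:420],None,fx=4,fy=4,interpolation=cv2.INTER_CUBIC)
im2,K2=cam("scene"); u,v=px(K2,p).astype(int); print(u,v)
b=cv2.resize(im2[v-60:v+20,u-40:u+40],None,fx=4,fy=4,interpolation=cv2.INTER_CUBIC)
o=np.zeros((480,800,3),np.uint8); o[:,:480]=cv2.resize(a,None,fx=.75,fy=.75)[:,60:540]; o[:320,480:]=b
cv2.imwrite("pics/w2c.png",o)
```

```text
t 6.3 p [0.5359 0.1516 0.2241] yaw(x axis) 111.87 tilt [-0.0013 -0.0006] F [ 0.6  1.4 -1.2] tq [-0.074  0.006  0.008] w 0.329 gf 40.0 j [-0.72  0.12  0.43  1.7  -0.05  1.33  0.11]
[0.535852   0.15157008 0.15882643] [318.47014197 253.05969064]
258 188
```

View pics/w2c.png

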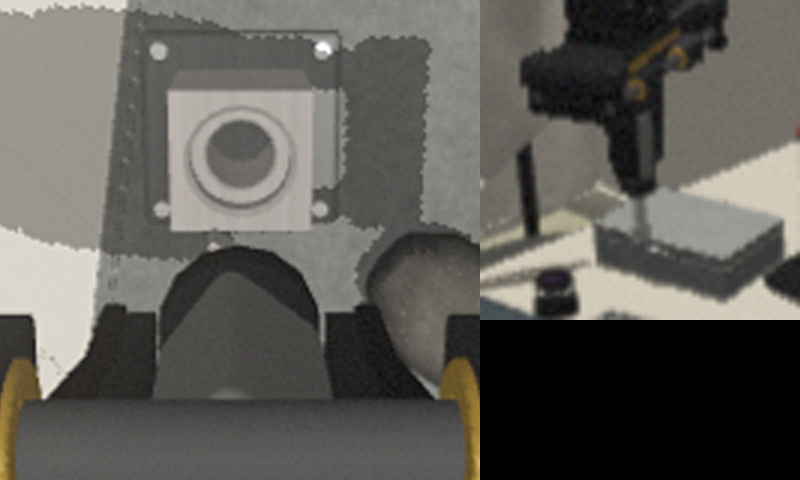

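The handle is gripped across its corners: the ridge faces the camera at (232,270), about 5° off the diagonal. I'll put it back, turn about 40° and regrasp.

Emit:
jog_arm --moves '[0,0.001,0.1,0,0,0,-1,0,0.001,0.2,0,0,0,-1,0,0.001,0.3,0,0,0,-1,0,0.001,0.38,0,0,0,-1,0,0.001,0.44,0,0,0,-1,0,0.001,0.47,0,0,0,-1,0,0.001,0.492,0,0,0,-1,0,0.001,0.492,0,0,0,-1]'

```text
time: 7.35
position: [0.5367, 0.1519, 0.0775]
tool_rot: [1.76, 2.602, 0.0]
ft_force: [0.4, -0.3, -1.3]
grip_width: 0.331
grip_force: 40.0
```

Run:
```python
from h import *
state()
```

```text
t 7.35 p [0.5367 0.1519 0.0775] yaw(x axis) 111.87 tilt [0.0002 0.0001] F [ 0.4 -0.3 -1.3] tq [-0.093  0.023 -0.011] w 0.331 gf 40.0 j [-0.7   0.26  0.42  1.87 -0.12  1.05  0.16]
```

Emit:
jog_arm --moves '[0,0,0,0,0,0,0.1,0,0,0,0,0,0,0.1,0,0,0,0,0,0,0.1,0,0,0.003,0,0,0,0.1,0,0,0.006,0,0,0.17,0.1,0,0,0.006,0,0,0.34,0.1,0,0,0.006,0,0,0.51,0.1,0,0,0.006,0,0,0.667,0.1]'

```text
time: 8.35
position: [0.5366, 0.1519, 0.0756]
tool_rot: [-2.549, -1.836, -0.0]
ft_force: [0.5, 0.3, 0.0]
grip_width: 0.548
grip_force: 0.0
```

Emit:
jog_arm --moves '[0,0,0,0,0,0,-0.2,0,0,0,0,0,0,-0.4,0,0,0,0,0,0,-1,0,0,0,0,0,0,-1,0,0,0,0,0,0,-1,0,0,0,0,0,0,-1,0,0,0,0,0,0,-1,0,0,0,0,0,0,-1]' --newtons 40

```text
time: 9.35
position: [0.5365, 0.1519, 0.0756]
tool_rot: [-2.544, -1.843, 0.0]
ft_force: [-1.8, 0.1, 1.3]
grip_width: 0.251
grip_force: 39.2
```

Run:
```python
from h import *
state()
```

```text
t 9.35 p [0.5365 0.1519 0.0756] yaw(x axis) 71.85 tilt [-0.0003  0.    ] F [-1.8  0.1  1.3] tq [-0.047  0.422  0.071] w 0.251 gf 39.2 j [-0.78  0.27  0.52  1.87 -0.15  1.04 -0.51]
```

Width is now 21.9 mm, a square grip.

Emit:
jog_arm --moves '[0,0,-0.06,0,0,0,-1,0,0,-0.2,0,0,0,-1,0,0,-0.35,0,0,0,-1,0,0,-0.5,0,0,0,-1,0,0,-0.5,0,0,0,-1,0,0,-0.5,0,0,0,-1,0,0,-0.5,0,0,0,-1,0,0,-0.5,0,0,0,-1]'

```text
time: 10.35
position: [0.536, 0.1516, 0.2244]
tool_rot: [-2.544, -1.843, 0.003]
ft_force: [-0.7, 0.3, -1.1]
grip_width: 0.247
grip_force: 39.2
```

Run:
```python
from h import *
img,K=cam("wrist"); save("pics/w3.png",img,K); s,m=state()
p=s["position"]+m@np.array([0,0,.0653]); print(p,px(K,p))
a=cv2.resize(img[190:310,240:400],None,fx=4,fy=4,interpolation=cv2.INTER_CUBIC)
im2,K2=cam("scene"); u,v=px(K2,p).astype(int); print(u,v)
b=cv2.resize(im2[v-15:v+15,u-10:u+10],None,fx=8,fy=8,interpolation=cv2.INTER_CUBIC)
o=np.zeros((480,800,3),np.uint8); o[:,:640]=a; o[:240,640:]=b
cv2.imwrite("pics/w3c.png",o)
go([.53,-.12,.26],70)
```

```text
t 10.4 p [0.5361 0.1517 0.2246] yaw(x axis) 71.84 tilt [-0.0015 -0.0009] F [ 0.4  0.4 -0.9] tq [-0.096  0.071 -0.007] w 0.252 gf 39.2 j [-0.81  0.13  0.54  1.7  -0.07  1.33 -0.58]
[0.53603672 0.15159388 0.15931545] [318.20961011 253.99709053]
258 188
t 10.45 p [0.5363 0.1517 0.2248] yaw(x axis) 71.84 tilt [-0.0011 -0.0007] F [ 0.9 -0.3 -1. ] tq [-0.1    0.043  0.005] w 0.25 gf 39.2 j [-0.81  0.13  0.54  1.7  -0.07  1.33 -0.58]
shift [-0.8672  0.2623 -0.1166] turn [-0.0008  0.001   0.0307]
```

View pics/w3c.png

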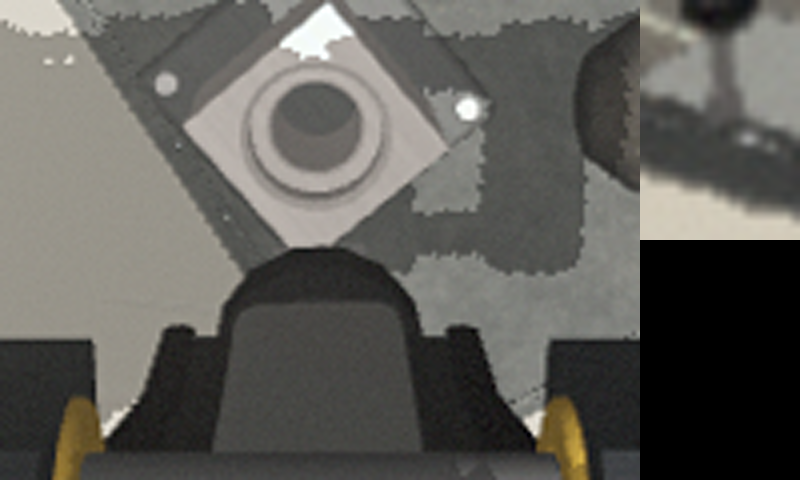

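Run:
```python
from h import *
go([.59,-.07,.27],95);go([.62,-.28,.27],132)
```

```text
t 10.45 p [0.5363 0.1517 0.2248] yaw(x axis) 71.84 tilt [-0.0011 -0.0007] F [ 0.9 -0.3 -1. ] tq [-0.1    0.043  0.005] w 0.25 gf 39.2 j [-0.81  0.13  0.54  1.7  -0.07  1.33 -0.58]
shift [-0.6465  0.4004 -0.1503] turn [-0.001   0.0008 -0.3859]
t 10.45 p [0.5363 0.1517 0.2248] yaw(x axis) 71.84 tilt [-0.0011 -0.0007] F [ 0.9 -0.3 -1. ] tq [-0.1    0.043  0.005] w 0.25 gf 39.2 j [-0.81  0.13  0.54  1.7  -0.07  1.33 -0.58]
shift [-1.2805  0.7135 -0.1499] turn [-1.3000e-03  5.0000e-04 -1.0026e+00]
```

Emit:
jog_arm --moves '[-0.08,0.05,-0.1,0,0,-0.1,-1,-0.24,0.14,-0.15,0,0,-0.25,-1,-0.42,0.24,-0.15,0,0,-0.4,-1,-0.6,0.34,-0.15,0,0,-0.55,-1,-0.78,0.44,-0.15,0,0,-0.7,-1,-0.94,0.53,-0.15,0,0,-0.85,-1,-1,0.57,-0.15,0,0,-1,-1,-1,0.57,-0.15,0,0,-1,-1]'

```text
time: 11.45
position: [0.6049, -0.1898, 0.27]
tool_rot: [-1.289, -2.865, 0.003]
ft_force: [0.5, -0.9, -1.5]
grip_width: 0.251
grip_force: 39.2
```

Run:
```python
from h import *
go([.62,-.28,.27],132)
```

```text
t 11.45 p [ 0.6049 -0.1898  0.27  ] yaw(x axis) 131.55 tilt [-0.0012 -0.0016] F [ 0.5 -0.9 -1.5] tq [-0.016  0.019 -0.012] w 0.251 gf 39.2 j [-0.28  0.31  0.69  1.44 -0.19  1.46  1.13]
shift [-0.2583 -0.1618  0.0003] turn [-0.0018  0.0004 -0.0075]
```

Emit:
jog_arm --moves '[-0.12,-0.08,0,0,0,0,-1,-0.22,-0.14,0,0,0,0,-1,-0.258,-0.162,0,0,0,0,-1,-0.258,-0.162,0,0,0,0,-1,-0.258,-0.162,0,0,0,0,-1,-0.258,-0.162,0,0,0,0,-1,-0.258,-0.162,0,0,0,0,-1,-0.258,-0.162,0,0,0,0,-1]'

```text
time: 12.45
position: [0.6212, -0.2762, 0.2707]
tool_rot: [1.281, 2.868, 0.001]
ft_force: [-0.6, 0.4, -1.4]
grip_width: 0.254
grip_force: 39.2
```

Run:
```python
from h import *
img,K=cam("wrist"); save("pics/w4.png",img,K); s,m=state()
p=s["position"]+m@np.array([0,0,.0553])
im2,K2=cam("scene"); u,v=px(K2,p).astype(int); print(u,v)
b=cv2.resize(im2[v-15:v+15,u-10:u+10],None,fx=8,fy=8,interpolation=cv2.INTER_CUBIC)
o=np.zeros((480,800,3),np.uint8); o[:,:640]=img; o[:240,640:]=b
cv2.imwrite("pics/w4c.png",o)
```

```text
t 12.5 p [ 0.6211 -0.2763  0.2707] yaw(x axis) 131.86 tilt [0.0003 0.0002] F [ 0.  -0.8 -1.6] tq [-0.074 -0.007  0.017] w 0.252 gf 39.2 j [-0.11  0.43  0.7   1.32 -0.27  1.5   1.3 ]
388 207
```

View pics/w4c.png

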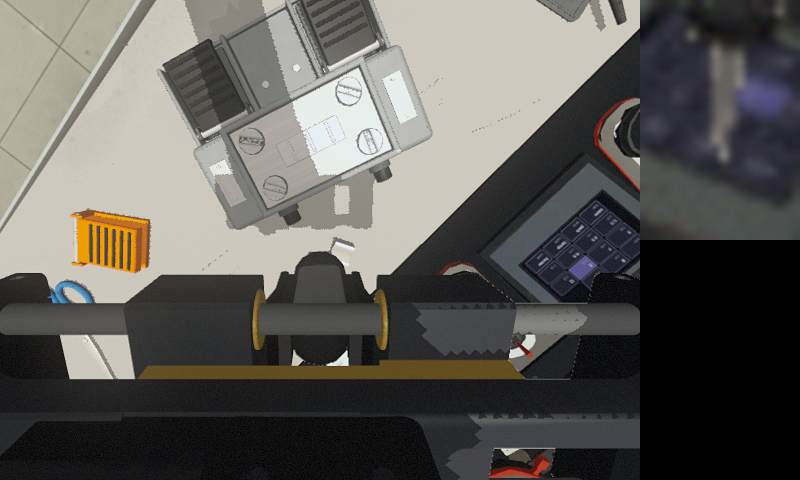

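The scene inset shows the blade edge-on at yaw 132, so it lies along tool y. The screws are near (250,141), (349,91), (370,142) and (275,188), with a and d on the pedal side. I'll enlarge them.

Run:
```python
from h import *
i=cv2.imread("pics/w4.png"); o=np.zeros((600,800,3),np.uint8)
for k,(u,v) in enumerate([(349,91),(370,142),(250,141),(275,188)]):
    o[300*(k//2):300*(k//2)+300,400*(k%2):400*(k%2)+300]=cv2.resize(i[v-15:v+15,u-15:u+15],None,fx=10,fy=10,interpolation=cv2.INTER_CUBIC)
cv2.imwrite("pics/w4s.png",o)
```

```text
(no output)
```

View pics/w4s.png

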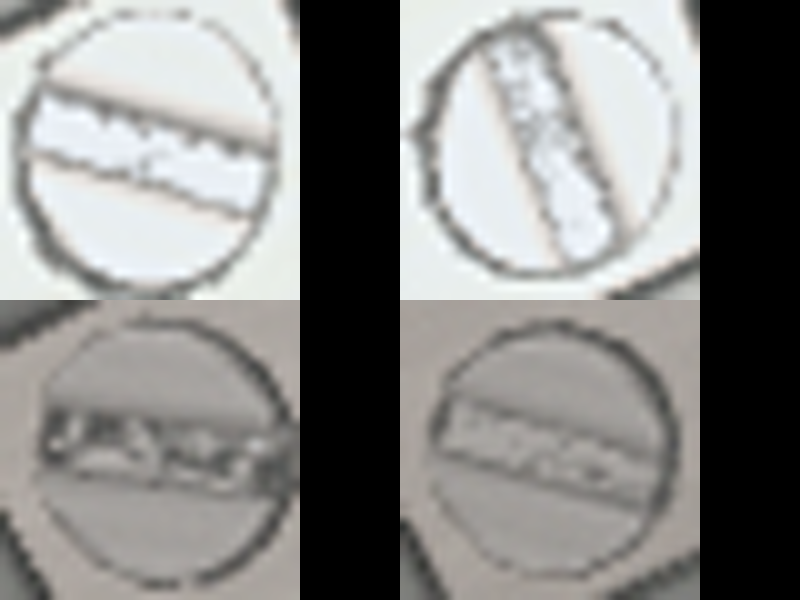

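Run:
```python
from h import *
K=load("pics/w4.png")
S={"a":((349,91),(150,151),((37,121),(261,184))),"b":((370,142),(152,145),((124,40),(195,251))),"c":((275,188),(155,150),((45,129),(255,182))),"d":((250,141),(164,152),((47,140),(275,163)))}
L=dict(a=(-27,56),b=(27,56),c=(27,-56),d=(-27,-56))
P={};A={}
for n,((u,v),c,e) in S.items():
    f=lambda q:pt(K,u-15+(q[0]+.5)/10-.5,v-15+(q[1]+.5)/10-.5,.067)
    P[n]=f(c); d=f(e[1])-f(e[0]); A[n]=np.degrees(np.arctan2(d[1],d[0]))%180
    print(n,P[n].round(4),A[n].round(1),np.linalg.norm(d).round(4))
X=np.array([P[n][:2] for n in "abcd"]);Y=np.array([L[n] for n in "abcd"])/1000
m=X.mean(0); z=((X-m)@[1,1j]); w=Y@[1,1j]; r=(z*w.conj()).sum()/(abs(w)**2).sum()
print("cover",m,"scale",abs(r),"yaw",np.degrees(np.angle(r)))
F=m+np.array([(w*np.exp(1j*np.angle(r))).real,(w*np.exp(1j*np.angle(r))).imag]).T
print(F.round(4),(X-F).round(4))
e=np.exp(1j*np.angle(r))
for n,q in dict(L=(-77-46,78),R=(-77-46,-78)).items(): t=complex(*q)/1000*e; print(n,(m+[t.real,t.imag]).round(4))
```

```text
a [ 0.5588 -0.1622  0.067 ] 27.4 0.0232
b [ 0.6082 -0.1828  0.067 ] 153.2 0.0225
c [ 0.566 -0.285  0.067] 27.7 0.023
d [ 0.5165 -0.2648  0.067 ] 36.4 0.0236
cover [ 0.56236652 -0.22372226] scale 0.9893702330931425 yaw -22.441804341863975
[[ 0.5588 -0.1617]
 [ 0.6087 -0.1823]
 [ 0.5659 -0.2858]
 [ 0.516  -0.2652]] [[ 0.     -0.0006]
 [-0.0005 -0.0005]
 [ 0.      0.0007]
 [ 0.0004  0.0004]]
L [ 0.4785 -0.1047]
R [ 0.4189 -0.2489]
```

The four screws fit the cover geometry to under 1 mm. Now to screw a.

Run:
```python
from h import *
go([.5588,-.1619,.155],117.4)
```

```text
t 12.55 p [ 0.6211 -0.2765  0.2706] yaw(x axis) 131.85 tilt [0.0002 0.0001] F [-0.2  0.1 -1. ] tq [-0.069  0.06   0.01 ] w 0.251 gf 39.2 j [-0.11  0.43  0.71  1.32 -0.27  1.5   1.3 ]
shift [0.423  0.1001 0.3854] turn [2.000e-04 0.000e+00 2.409e-01]
```

Emit:
jog_arm --moves '[0.11,0.03,0.05,0,0,0.12,-1,0.25,0.06,0.15,0,0,0.241,-1,0.37,0.09,0.25,0,0,0.241,-1,0.423,0.1,0.34,0,0,0.241,-1,0.423,0.1,0.385,0,0,0.241,-1,0.423,0.1,0.385,0,0,0.241,-1,0.423,0.1,0.385,0,0,0.241,-1,0.423,0.1,0.385,0,0,0.241,-1]'

```text
time: 13.55
position: [0.5596, -0.1632, 0.1561]
tool_rot: [1.633, 2.681, 0.001]
ft_force: [0.2, -0.1, -1.6]
grip_width: 0.254
grip_force: 39.2
```

Run:
```python
from h import *
img,K=cam("wrist"); save("pics/w5.png",img,K)
print([px(K,[*q,.067]).round(1) for q in [(.5588,-.1617),(.6087,-.1823),(.5659,-.2858),(.516,-.2652)]])
go([.5588,-.1617,.124],117.4)
```

```text
[array([318.3, 241.4]), array([362. , 291.1]), array([259.1, 369.5]), array([214.4, 326.2])]
t 13.6 p [ 0.5594 -0.163   0.1559] yaw(x axis) 117.33 tilt [ 0.0015 -0.0006] F [-0.7  0.7 -1.6] tq [-0.02  -0.008 -0.052] w 0.255 gf 39.2 j [-0.38  0.26  0.73  1.74 -0.18  1.21  0.87]
shift [0.0048 0.     0.1064] turn [ 0.001   0.0011 -0.0011]
```

View pics/w5.png

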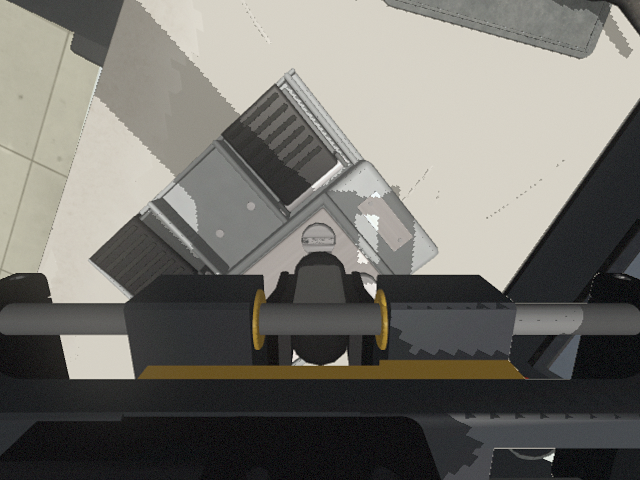

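Screw a sits at (318,240), with its slot horizontal, as predicted. Descending.

Emit:
jog_arm --moves '[0.006,0,0.04,0,0,0,-1,0.006,0,0.08,0,0,0,-1,0.006,0,0.106,0,0,0,-1,0.006,0,0.106,0,0,0,-1,0.006,0,0.106,0,0,0,-1,0.006,0,0.106,0,0,0,-1,0.006,0,0.106,0,0,0,-1,0.006,0,0.106,0,0,0,-1]'

```text
time: 14.6
position: [0.5579, -0.1603, 0.1233]
tool_rot: [-1.632, -2.684, -0.0]
ft_force: [-2.0, 0.5, 2.5]
grip_width: 0.253
grip_force: 39.2
```

Run:
```python
from h import *
state()
for _ in range(4): ctrl.get_image("top"); print(ctrl.get_state()["ft_force"].round(2))
```

```text
t 14.6 p [ 0.5579 -0.1603  0.1233] yaw(x axis) 117.39 tilt [0.     0.0003] F [-2.   0.5  2.5] tq [0.214 0.366 0.038] w 0.253 gf 39.2 j [-0.38  0.29  0.72  1.77 -0.21  1.15  0.88]
[-1.74  1.78  2.35]
[-1.85  0.7   1.16]
[-1.08  0.7   1.65]
[-1.63  0.02  2.56]
```

Emit:
jog_arm --moves '[-0.004,0,0,0,0,0.02,-1,-0.004,0,0,0,0,0.18,-1,-0.004,0,0,0,0,0.35,-1,-0.004,0,0,0,0,0.52,-1,-0.004,0,0,0,0,0.7,-1,-0.004,0,0,0,0,0.88,-1,-0.004,0,0,0,0,0.88,-1,-0.004,0,0,0,0,0.88,-1]'

```text
time: 15.8
position: [0.5581, -0.1627, 0.1231]
tool_rot: [2.653, 1.681, -0.002]
ft_force: [-2.3, -3.6, -0.2]
grip_width: 0.254
grip_force: 39.2
```

Run:
```python
from h import *
state()
```

```text
t 15.8 p [ 0.5581 -0.1627  0.1231] yaw(x axis) 64.71 tilt [-0.0005 -0.0017] F [-2.3 -3.6 -0.2] tq [-1.017  0.522  0.058] w 0.254 gf 39.2 j [-0.5   0.33  0.87  1.78 -0.27  1.16  0.02]
```

Run:
```python
from h import *
go([.5659,-.2856,.152],117.7)
```

```text
t 15.8 p [ 0.5581 -0.1627  0.1231] yaw(x axis) 64.71 tilt [-0.0005 -0.0017] F [-2.3 -3.6 -0.2] tq [-1.017  0.522  0.058] w 0.254 gf 39.2 j [-0.5   0.33  0.87  1.78 -0.27  1.16  0.02]
shift [-0.3595  0.1985 -0.0956] turn [-5.000e-04  1.700e-03 -8.831e-01]
```

Emit:
jog_arm --moves '[0,0,-0.096,0,0,0,-1,-0.06,0.03,-0.096,0,0,-0.17,-1,-0.18,0.1,-0.096,0,0,-0.34,-1,-0.28,0.155,-0.096,0,0,-0.51,-1,-0.36,0.199,-0.096,0,0,-0.69,-1,-0.36,0.199,-0.096,0,0,-0.883,-1,-0.36,0.199,-0.096,0,0,-0.883,-1,-0.36,0.199,-0.096,0,0,-0.883,-1]'

```text
time: 16.8
position: [0.5664, -0.2837, 0.1518]
tool_rot: [-1.629, -2.686, -0.002]
ft_force: [-0.2, 0.2, -1.9]
grip_width: 0.253
grip_force: 39.2
```

Run:
```python
from h import *
img,K=cam("wrist"); save("pics/w6.png",img,K)
o=np.zeros((400,800,3),np.uint8)
for k,q in enumerate([(.5588,-.1617),(.5659,-.2858)]):
    u,v=px(K,[*q,.0665]); print(u,v); u,v=int(round(u)),int(round(v))
    o[:,400*k:400*k+400]=cv2.resize(img[v-20:v+20,u-20:u+20],(400,400),interpolation=cv2.INTER_CUBIC)
cv2.imwrite("pics/w6c.png",o)
go([.5659,-.2856,.124],117.7)
```

```text
392.02487514292625 85.34333966757447
316.5226362373716 247.14542607975477
t 16.85 p [ 0.5664 -0.2837  0.1519] yaw(x axis) 117.53 tilt [0.0003 0.0008] F [ 0.1  0.3 -1.3] tq [-0.056 -0.028  0.002] w 0.245 gf 39.2 j [-0.15  0.39  0.73  1.61 -0.27  1.25  1.11]
shift [-0.0048 -0.0045  0.093 ] turn [ 0.0006 -0.0006 -0.0029]
```

View pics/w6c.png

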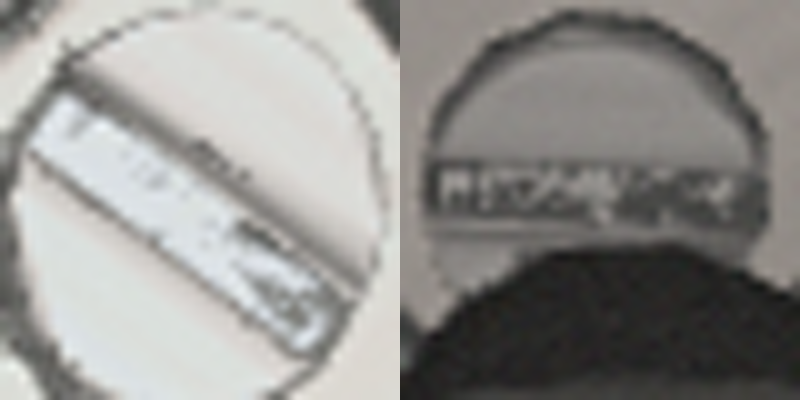

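Screw a has turned to about 36° (its slot runs from (60,85) to (355,295) in the crop), and c is where predicted. I'll insert and turn c.

Run:
```python
from h import *
K=load("pics/w6.png")
f=lambda x,y:pt(K,392-20+x/10-.5,85-20+y/10-.5,.0655)
for p,q in [((60,85),(365,298)),((25,150),(310,362))]:
    d=f(*q)-f(*p); print(np.degrees(np.arctan2(d[1],d[0]))%180)
```

```text
175.71568805267464
173.9554938834126
```

Emit:
jog_arm --moves '[-0.005,-0.004,0.03,0,0,0,-1,-0.005,-0.004,0.07,0,0,0,-1,-0.005,-0.004,0.093,0,0,0,-1,-0.005,-0.004,0.093,0,0,0.1,-1,-0.005,-0.004,0.093,0,0,0.27,-1,-0.005,-0.004,0.093,0,0,0.44,-1,-0.005,-0.004,0.093,0,0,0.61,-1,-0.005,-0.004,0.093,0,0,0.77,-1]'

```text
time: 17.85
position: [0.5651, -0.2872, 0.1239]
tool_rot: [2.557, 1.825, -0.002]
ft_force: [-1.8, -0.8, 0.4]
grip_width: 0.256
grip_force: 39.3
```

Run:
```python
from h import *
go([.6087,-.1821,.152],63.2)
```

```text
t 17.85 p [ 0.5651 -0.2872  0.1239] yaw(x axis) 71.03 tilt [-0.001  -0.0009] F [-1.8 -0.8  0.4] tq [-0.323  0.484  0.08 ] w 0.256 gf 39.3 j [-0.25  0.46  0.88  1.64 -0.38  1.22  0.38]
shift [ 0.3785  0.0235 -0.0941] turn [-0.0006  0.0012  0.1305]
```

Screw a stands at about 0.57 rad, so the blade's lag is roughly 18–20°. I'll turn c a bit more, then go to b.

Emit:
jog_arm --moves '[0,0,0,0,0,0.17,-1,0,0,0,0,0,0.2,-1,0,0,0,0,0,0.2,-1,0,0,-0.095,0,0,0.2,-1,0.1,0.006,-0.095,0,0,0.13,-1,0.24,0.015,-0.095,0,0,0.13,-1,0.378,0.024,-0.095,0,0,0.13,-1,0.378,0.024,-0.095,0,0,0.13,-1]'

```text
time: 18.85
position: [0.6114, -0.1748, 0.152]
tool_rot: [-2.659, -1.667, -0.005]
ft_force: [-0.2, -0.1, -1.6]
grip_width: 0.253
grip_force: 39.2
```

Run:
```python
from h import *
go([.6087,-.1821,.124],63.2)
```

```text
t 18.85 p [ 0.6114 -0.1748  0.152 ] yaw(x axis) 64.17 tilt [0.0011 0.004 ] F [-0.2 -0.1 -1.6] tq [-0.089  0.035 -0.003] w 0.253 gf 39.2 j [-0.45  0.45  0.9   1.61 -0.36  1.27  0.06]
shift [-0.0263  0.0027  0.0931] turn [-0.0008 -0.0039  0.0161]
```

```bash
cat >> h.py <<'E'
def settle(n=5):
    P=[]
    for _ in range(n): ctrl.get_image("top"); P.append(ctrl.get_state()["position"])
    print(np.array(P).round(4).tolist())
E
python3 - <<'E'
from h import *
settle(); go([.6087,-.1821,.124],63.2)
E
```

```text
[[0.61, -0.1781, 0.1522], [0.6091, -0.1805, 0.1525], [0.6086, -0.1819, 0.1526], [0.6083, -0.1826, 0.1527], [0.6082, -0.1829, 0.1528]]
t 19.1 p [ 0.6082 -0.1829  0.1528] yaw(x axis) 63.48 tilt [ 0.0003 -0.0002] F [-0.  -0.3 -1.8] tq [-0.136  0.054  0.003] w 0.257 gf 39.2 j [-0.44  0.44  0.9   1.61 -0.36  1.27  0.06]
shift [0.003  0.0003 0.096 ] turn [0.0003 0.     0.0046]
```

Emit:
jog_arm --moves '[0.003,0,0.06,0,0,0,-1,0.003,0,0.097,0,0,0,-1,0.003,0,0.097,0,0,0.17,-1,0.003,0,0.097,0,0,0.34,-1,0.003,0,0.097,0,0,0.51,-1,0.003,0,0.097,0,0,0.68,-1,0.003,0,0.097,0,0,0.85,-1,0.003,0,0.097,0,0,0.98,-1]'

```text
time: 20.1
position: [0.609, -0.1808, 0.1232]
tool_rot: [3.139, 0.123, -0.001]
ft_force: [-0.1, 0.7, 2.3]
grip_width: 0.253
grip_force: 39.2
```

Run:
```python
from h import *
settle(3); go([.516,-.2652,.152],126.4); go([.516,-.2652,.152],-53.6)
```

```text
[[0.609, -0.1808, 0.123], [0.609, -0.1809, 0.1231], [0.609, -0.1808, 0.1232]]
t 20.25 p [ 0.609  -0.1808  0.1232] yaw(x axis) 4.89 tilt [-0.0004 -0.0005] F [-1.1  0.8  1.8] tq [-0.027  0.206  0.013] w 0.253 gf 39.2 j [-0.56  0.57  1.1   1.64 -0.53  1.26 -0.84]
shift [-0.333   0.2538 -0.0958] turn [-2.0000e-04  8.0000e-04 -2.0252e+00]
t 20.25 p [ 0.609  -0.1808  0.1232] yaw(x axis) 4.89 tilt [-0.0004 -0.0005] F [-1.1  0.8  1.8] tq [-0.027  0.206  0.013] w 0.253 gf 39.2 j [-0.56  0.57  1.1   1.64 -0.53  1.26 -0.84]
shift [-0.333   0.2538 -0.0958] turn [7.000e-04 2.000e-04 9.748e-01]
```

Emit:
jog_arm --moves '[0,0,-0.096,0,0,0,-1,-0.05,0.04,-0.096,0,0,-0.17,-1,-0.15,0.11,-0.096,0,0,-0.34,-1,-0.25,0.19,-0.096,0,0,-0.51,-1,-0.333,0.254,-0.096,0,0,-0.68,-1,-0.333,0.254,-0.096,0,0,-0.85,-1,-0.333,0.254,-0.096,0,0,-1,-1,-0.333,0.254,-0.096,0,0,-1,-1]'

```text
time: 21.25
position: [0.5155, -0.2647, 0.1519]
tool_rot: [-2.652, -1.682, -0.001]
ft_force: [-1.3, -0.2, -1.2]
grip_width: 0.251
grip_force: 39.2
```

Run:
```python
from h import *
settle(2);img,K=cam("wrist"); save("pics/w7.png",img,K)
print([px(K,[*q,.066]).round(1) for q in [(.5588,-.1617),(.6087,-.1823),(.5659,-.2858),(.516,-.2652)]])
cv2.imwrite("pics/w7c.png",cv2.resize(img[90:290,230:490],None,fx=3,fy=3,interpolation=cv2.INTER_CUBIC))
go([.516,-.2652,.152],126.4)
```

```text
[[0.5156, -0.2647, 0.1519], [0.5157, -0.2647, 0.152]]
[array([310.5,  87.3]), array([390.6,  82.9]), array([389.9, 243.1]), array([318.8, 246.5])]
t 21.4 p [ 0.5157 -0.2648  0.152 ] yaw(x axis) 64.68 tilt [-0.0003  0.0002] F [ 0.5 -0.5 -0.6] tq [-0.169  0.094 -0.017] w 0.254 gf 39.2 j [-0.39  0.32  0.98  1.75 -0.28  1.22  0.22]
shift [-0.0009  0.0014  0.0001] turn [-3.0000e-04 -2.0000e-04 -1.0286e+00]
```

View pics/w7c.png

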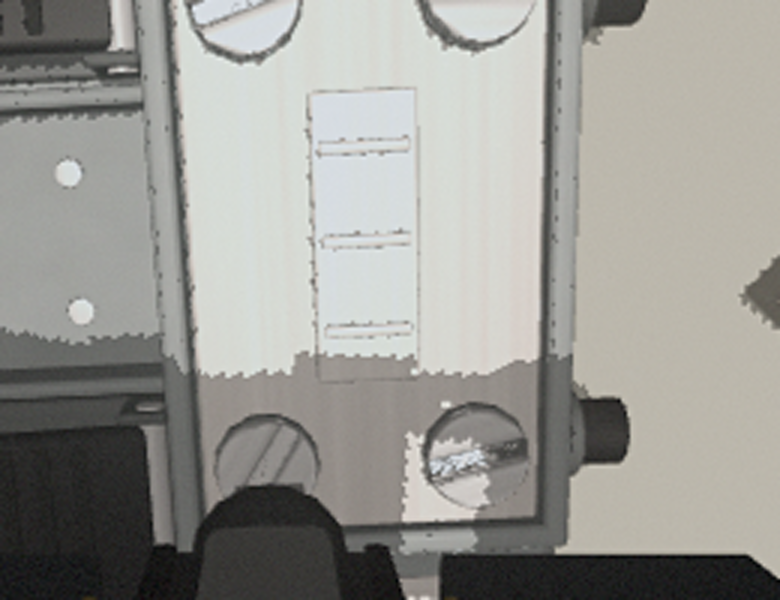

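Screw c shows its slot from (430,470) to (525,447) in the crop, so it has turned. From here I'll measure slot angles by code, with a rectified patch and gradient orientation, checked against the angles I've read by eye.

```bash
cat >> h.py <<'E'
SC=dict(a=(.5588,-.1617),b=(.6087,-.1823),c=(.5659,-.2858),d=(.516,-.2652))
def slot(img,K,n,z=.066,r=.0105):
    """slot yaw (deg, mod 180) by line-profile projection of rectified patch"""
    g=cv2.cvtColor(img,cv2.COLOR_BGR2GRAY).astype(np.float32)
    N=81; t=np.linspace(-.013,.013,N); X,Y=np.meshgrid(t,t)
    uv=np.array([[px(K,[SC[n][0]+x,SC[n][1]+y,z]) for x in t] for y in t],np.float32)
    if uv.min()<0 or uv[...,0].max()>639 or uv[...,1].max()>479: return None
    p=cv2.remap(g,uv[...,0],uv[...,1],cv2.INTER_CUBIC)
    gy,gx=np.gradient(cv2.GaussianBlur(p,(0,0),1.5)); m=np.hypot(X,Y)<r
    a=np.radians(np.arange(180)); s=[]
    for th in a:  # sum |mean gradient normal to th| over strips: straight long edges win
        q=X*-np.sin(th)+Y*np.cos(th); gn=gx*-np.sin(th)+gy*np.cos(th)
        b=((q[m]+r)/(.0006)).astype(int); S=np.bincount(b,gn[m]); s.append((S**2).sum())
    s=np.array(s); return int(s.argmax()), round(float(s.max()/np.median(s)),1)
def tr(k,pp): return [slot(*pp,n) for n in k]
E
python3 - <<'E'
from h import *
for f,k in [("w4","abcd"),("w6","ac"),("w7","abcd")]:
    I=cv2.imread(f"pics/{f}.png");K=load(f"pics/{f}.png")
    print(f,[(n,slot(I,K,n),slot(I,K,n,.0665,.009)) for n in k])
K=load("pics/w7.png"); f=lambda x,y:pt(K,230+x/3-.33,90+y/3-.33,.0655)
d=f(527,447)-f(430,470);print("c eye",np.degrees(np.arctan2(d[1],d[0]))%180)
E
```

```text
w4 [('a', (27, 50.8), (27, 38.5)), ('b', (156, 32.1), (156, 24.1)), ('c', (26, 26.3), (27, 22.1)), ('d', (35, 4.8), (34, 4.4))]
w6 [('a', (174, 33.5), (173, 34.3)), ('c', (25, 4.5), (27, 4.6))]
w7 [('a', (174, 54.6), (174, 57.5)), ('b', (156, 35.4), (156, 38.6)), ('c', (171, 2.7), (172, 2.3)), ('d', (156, 5.6), (157, 6.0))]
c eye 168.70494904263464
```

Readings match the eye: a is at 33°, c at 37°, and b was not turned because the blade missed. I'll do d now, then redo b.

Emit:
jog_arm --moves '[0,0,0,0,0,-0.17,-1,0,0,0,0,0,-0.34,-1,0,0,0,0,0,-0.51,-1,0,0,0,0,0,-0.68,-1,0,0,0,0,0,-0.85,-1,0,0,0,0,0,-1,-1,0,0,0,0,0,-1,-1,0,0,0,0,0,-1,-1]'

```text
time: 22.4
position: [0.5159, -0.2648, 0.1522]
tool_rot: [-1.46, -2.781, 0.0]
ft_force: [-0.3, -0.3, -1.7]
grip_width: 0.256
grip_force: 39.2
```

Run:
```python
from h import *
settle(2);img,K=cam("wrist"); save("pics/w8.png",img,K)
print([(n,slot(img,K,n)) for n in "abcd"], px(K,[*SC["d"],.067]))
g=cv2.cvtColor(img,cv2.COLOR_BGR2GRAY)
u,v=px(K,[*SC["d"],.067]).astype(int); print(g[v-18:v+14:1,u-6:u+6].mean(1).round(0).astype(int).tolist(), v-18)
go([*SC["d"],.123],125)
```

```text
[[0.5159, -0.2648, 0.1522], [0.5159, -0.2648, 0.1522]]
[('a', (175, 12.5)), ('b', (155, 15.1)), ('c', (38, 2.4)), ('d', (36, 10.5))] [318.33929535 245.40165066]
[87, 113, 129, 157, 162, 160, 156, 156, 156, 158, 156, 156, 152, 143, 122, 162, 161, 162, 161, 158, 139, 120, 133, 153, 111, 37, 42, 42, 42, 43, 45, 45] 227
t 22.55 p [ 0.5159 -0.2648  0.1523] yaw(x axis) 124.69 tilt [-0.0001 -0.    ] F [-0.4 -0.9 -0. ] tq [-0.108 -0.058 -0.012] w 0.256 gf 39.2 j [-0.25  0.27  0.79  1.75 -0.2   1.21  1.21]
shift [-0.0013 -0.0006  0.0976] turn [-0.0001 -0.     -0.0052]
```

Emit:
jog_arm --moves '[0,0,0.04,0,0,0,-1,0,0,0.084,0,0,0,-1,0,0,0.084,0,0,0,-1,0,0,0.084,0,0,0,-1,0,0,0.084,0,0,0,-1,0,0,0.084,0,0,0,-1,0,0,0.084,0,0,0,-1,0,0,0.084,0,0,0,-1]'

```text
time: 23.55
position: [0.5159, -0.2647, 0.1272]
tool_rot: [1.456, 2.784, 0.0]
ft_force: [-0.8, -0.1, -2.1]
grip_width: 0.25
grip_force: 39.2
```

```bash
cat >> h.py <<'E'
def force(n=6):
    F=[];T=[]
    for _ in range(n): ctrl.get_image("top"); s=ctrl.get_state(); F.append(s["ft_force"]); T.append(s["torque"])
    m=R.from_rotvec(s["tool_rot"]).as_matrix()
    print("Fworld",np.mean(F,0).round(2),"Ftool",(m.T@np.mean(F,0)).round(2),"T",np.mean(T,0).round(3)); state()
E
python3 - <<'E'
from h import *
force()
E
```

```text
Fworld [ 0.04  0.16 -1.5 ] Ftool [0.11 0.13 1.5 ] T [-0.06  -0.007 -0.011]
t 23.85 p [ 0.5159 -0.2648  0.1271] yaw(x axis) 124.77 tilt [0.     0.0001] F [-0.4  0.7 -1.9] tq [-0.053 -0.022 -0.015] w 0.25 gf 39.2 j [-0.23  0.3   0.78  1.77 -0.23  1.16  1.22]
```

Clean entry on d. Pressing in and turning.

Emit:
jog_arm --moves '[0,0,0.014,0,0,0,-1,0,0,0.014,0,0,0.17,-1,0,0,0.014,0,0,0.34,-1,0,0,0.014,0,0,0.51,-1,0,0,0.014,0,0,0.68,-1,0,0,0.014,0,0,0.85,-1,0,0,0.014,0,0,0.97,-1,0,0,0.014,0,0,0.97,-1]'

```text
time: 24.85
position: [0.5155, -0.2661, 0.123]
tool_rot: [2.624, 1.724, -0.003]
ft_force: [-2.5, -1.9, -0.8]
grip_width: 0.254
grip_force: 39.3
```

Run:
```python
from h import *
force(4)
go([*SC["b"],.152],66)
```

```text
Fworld [-1.44 -3.39  0.11] Ftool [-3.68  0.03 -0.11] T [-1.201  0.483  0.062]
t 25.05 p [ 0.5156 -0.266   0.1231] yaw(x axis) 66.62 tilt [-0.     -0.0016] F [-1.5 -3.9 -0.3] tq [-1.313  0.497  0.122] w 0.252 gf 39.3 j [-0.37  0.35  0.97  1.78 -0.31  1.17  0.28]
t 25.05 p [ 0.5156 -0.266   0.1231] yaw(x axis) 66.62 tilt [-0.     -0.0016] F [-1.5 -3.9 -0.3] tq [-1.313  0.497  0.122] w 0.252 gf 39.3 j [-0.37  0.35  0.97  1.78 -0.31  1.17  0.28]
shift [ 0.3793  0.1742 -0.0968] turn [0.0006 0.0014 0.0103]
```

Emit:
jog_arm --moves '[0,0,-0.09,0,0,0,-1,0.1,0.046,-0.096,0,0,0.01,-1,0.24,0.11,-0.096,0,0,0.01,-1,0.34,0.16,-0.096,0,0,0.01,-1,0.372,0.174,-0.096,0,0,0.01,-1,0.372,0.174,-0.096,0,0,0.01,-1,0.372,0.174,-0.096,0,0,0.01,-1,0.372,0.174,-0.096,0,0,0.01,-1]'

```text
time: 26.05
position: [0.6072, -0.1847, 0.152]
tool_rot: [-2.637, -1.707, -0.0]
ft_force: [-0.0, -0.6, -1.4]
grip_width: 0.257
grip_force: 39.6
```

Run:
```python
from h import *
settle(2);img,K=cam("wrist"); save("pics/w9.png",img,K)
print([(n,slot(img,K,n)) for n in "abcd"])
g=cv2.cvtColor(img,cv2.COLOR_BGR2GRAY)
u,v=px(K,[*SC["b"],.067]).astype(int); print(g[v-18:v+14:1,u-6:u+6].mean(1).round(0).astype(int).tolist(), v-18,px(K,[*SC["b"],.067]))
go([*SC["b"],.127],66)
```

```text
[[0.6074, -0.1844, 0.152], [0.6076, -0.1841, 0.152]]
[('a', (175, 28.5)), ('b', (156, 16.4)), ('c', (157, 12.9)), ('d', (156, 12.6))]
[114, 97, 117, 137, 167, 173, 169, 166, 165, 166, 167, 167, 164, 160, 152, 130, 168, 170, 170, 166, 164, 147, 120, 133, 156, 166, 157, 46, 45, 46, 47, 48] 225 [318.48637329 243.87866266]
t 26.2 p [ 0.6078 -0.1838  0.152 ] yaw(x axis) 65.91 tilt [0.0003 0.0004] F [ 0.7  0.1 -2.5] tq [-0.102  0.073 -0.009] w 0.249 gf 39.6 j [-0.45  0.45  0.92  1.61 -0.37  1.27  0.11]
shift [0.0057 0.0008 0.0832] turn [ 0.0001 -0.0004 -0.0015]
```

Emit:
jog_arm --moves '[0.001,0,0.04,0,0,0,-1,0.001,0,0.084,0,0,0,-1,0.001,0,0.084,0,0,0,-1,0.001,0,0.084,0,0,0,-1,0.001,0,0.084,0,0,0,-1,0.001,0,0.084,0,0,0,-1,0.001,0,0.084,0,0,0,-1,0.001,0,0.084,0,0,0,-1]'

```text
time: 27.2
position: [0.6083, -0.1829, 0.1266]
tool_rot: [-2.635, -1.71, -0.0]
ft_force: [0.2, 0.2, -1.7]
grip_width: 0.25
grip_force: 39.6
```

Run:
```python
from h import *
force(4)
```

```text
Fworld [ 0.03 -0.14 -1.34] Ftool [-0.12  0.09  1.34] T [-0.071  0.084 -0.014]
t 27.4 p [ 0.6083 -0.1829  0.1266] yaw(x axis) 65.97 tilt [0.0001 0.    ] F [ 0.4 -0.5 -1.3] tq [-0.077  0.067 -0.026] w 0.255 gf 39.6 j [-0.44  0.47  0.9   1.64 -0.39  1.22  0.13]
```

Entered b cleanly, so I'll press and turn it 58°.

Emit:
jog_arm --moves '[0,0,0.012,0,0,0,-1,0,0,0.012,0,0,0.17,-1,0,0,0.012,0,0,0.34,-1,0,0,0.012,0,0,0.51,-1,0,0,0.012,0,0,0.68,-1,0,0,0.012,0,0,0.85,-1,0,0,0.012,0,0,0.97,-1,0,0,0.012,0,0,0.97,-1]'

```text
time: 28.4
position: [0.6072, -0.1834, 0.1225]
tool_rot: [3.134, 0.214, -0.004]
ft_force: [-2.7, -0.9, 0.0]
grip_width: 0.251
grip_force: 39.6
```

Run:
```python
from h import *
force(4)
go([*SC["a"],.152],85)
```

```text
Fworld [-3.7  -0.97 -0.  ] Ftool [-3.8   0.46  0.01] T [-0.349  1.232  0.076]
t 28.6 p [ 0.6073 -0.1834  0.1227] yaw(x axis) 7.83 tilt [-0.0018  0.    ] F [-5.  -1.4  0.3] tq [-0.401  1.329  0.095] w 0.251 gf 39.6 j [-0.56  0.58  1.11  1.64 -0.54  1.27 -0.78]
t 28.6 p [ 0.6073 -0.1834  0.1227] yaw(x axis) 7.83 tilt [-0.0018  0.    ] F [-5.  -1.4  0.3] tq [-0.401  1.329  0.095] w 0.251 gf 39.6 j [-0.56  0.58  1.11  1.64 -0.54  1.27 -0.78]
shift [-0.1505 -0.0936 -0.0973] turn [-1.3000e-03  1.2000e-03 -1.2862e+00]
```

b is engaged and turned, with the same side force as d. Now round two, starting with screw a.

Emit:
jog_arm --moves '[0,0,-0.097,0,0,0,-1,-0.06,-0.04,-0.097,0,0,-0.17,-1,-0.154,-0.092,-0.097,0,0,-0.34,-1,-0.154,-0.092,-0.097,0,0,-0.51,-1,-0.154,-0.092,-0.097,0,0,-0.68,-1,-0.154,-0.092,-0.097,0,0,-0.85,-1,-0.154,-0.092,-0.097,0,0,-1,-1,-0.154,-0.092,-0.097,0,0,-1,-1]'

```text
time: 29.6
position: [0.5598, -0.1613, 0.1525]
tool_rot: [2.608, 1.75, 0.005]
ft_force: [0.5, 0.6, -2.5]
grip_width: 0.251
grip_force: 39.6
```

Run:
```python
from h import *
settle(2); go([.5588,-.1625,.1255],85)
```

```text
[[0.5596, -0.1615, 0.1524], [0.5594, -0.1616, 0.1523]]
t 29.7 p [ 0.5594 -0.1616  0.1523] yaw(x axis) 67.63 tilt [0.0015 0.0006] F [-0.  -0.3 -1.5] tq [-0.083  0.092  0.023] w 0.255 gf 39.6 j [-0.58  0.33  0.99  1.75 -0.29  1.22  0.09]
shift [-0.0036 -0.0007  0.0893] turn [ 0.0013 -0.0009 -0.2895]
```

Emit:
jog_arm --moves '[-0.002,0,0,0,0,-0.15,-1,-0.003,-0.001,0,0,0,-0.206,-1,-0.003,-0.001,0,0,0,-0.206,-1,-0.003,-0.001,0.045,0,0,-0.206,-1,-0.003,-0.001,0.089,0,0,-0.206,-1,-0.003,-0.001,0.089,0,0,-0.206,-1,-0.003,-0.001,0.089,0,0,-0.206,-1,-0.003,-0.001,0.089,0,0,-0.206,-1]'

```text
time: 30.7
position: [0.5583, -0.1627, 0.1256]
tool_rot: [2.404, 2.022, 0.0]
ft_force: [1.0, -0.1, -1.8]
grip_width: 0.248
grip_force: 39.6
```

Run:
```python
from h import *
force(4)
```

```text
Fworld [ 0.2   0.26 -1.44] Ftool [0.29 0.16 1.44] T [-0.092  0.064  0.013]
t 30.9 p [ 0.5583 -0.1625  0.1256] yaw(x axis) 80.13 tilt [0.0004 0.0001] F [ 1.1  0.8 -1.4] tq [-0.066  0.047  0.027] w 0.254 gf 39.6 j [-0.54  0.34  0.93  1.77 -0.3   1.17  0.31]
```

Emit:
jog_arm --moves '[0,0,0.0125,0,0,0.1,-1,0,0,0.0125,0,0,0.27,-1,0,0,0.0125,0,0,0.44,-1,0,0,0.0125,0,0,0.61,-1,0,0,0.0125,0,0,0.78,-1,0,0,0.0125,0,0,0.95,-1,0,0,0.0125,0,0,1,-1,0,0,0.0125,0,0,1,-1]'

```text
time: 31.9
position: [0.5575, -0.163, 0.1216]
tool_rot: [3.093, 0.55, -0.002]
ft_force: [-2.3, -1.1, 0.4]
grip_width: 0.253
grip_force: 39.6
```

Run:
```python
from h import *
force(2)
```

```text
Fworld [-2.65 -0.83  0.36] Ftool [-2.77 -0.14 -0.36] T [-0.425  0.848  0.108]
t 32.0 p [ 0.5576 -0.163   0.1216] yaw(x axis) 20.18 tilt [-0.001  -0.0003] F [-2.5 -1.1  0.4] tq [-0.457  0.892  0.099] w 0.25 gf 39.6 j [-0.68  0.44  1.14  1.78 -0.43  1.2  -0.63]
```

Emit:
jog_arm --moves '[0,0,-0.1,0,0,0,-1,-0.03,0.1,-0.1,0,0,-0.16,-1,-0.07,0.24,-0.1,0,0,-0.33,-1,-0.1,0.36,-0.1,0,0,-0.5,-1,-0.119,0.397,-0.1,0,0,-0.67,-1,-0.119,0.397,-0.1,0,0,-0.84,-1,-0.119,0.397,-0.1,0,0,-0.9,-1,-0.119,0.397,-0.1,0,0,-0.9,-1]'

```text
time: 33.0
position: [0.5661, -0.2865, 0.1517]
tool_rot: [2.507, 1.893, 0.002]
ft_force: [-0.5, 0.7, -1.0]
grip_width: 0.255
grip_force: 39.6
```

Run:
```python
from h import *
settle(2);img,K=cam("wrist"); save("pics/w10.png",img,K)
print([(n,slot(img,K,n,.0645)) for n in "abcd"])
go([.5657,-.2868,.1255],74)
```

```text
[[0.5661, -0.2864, 0.1517], [0.566, -0.2864, 0.1516]]
[('a', (129, 25.0)), ('b', (117, 37.7)), ('c', (167, 12.2)), ('d', (177, 58.9))]
t 33.15 p [ 0.5659 -0.2865  0.1516] yaw(x axis) 74.1 tilt [0.0005 0.0002] F [ 0.4 -0.2 -0.6] tq [-0.14   0.061 -0.054] w 0.251 gf 39.6 j [-0.26  0.44  0.9   1.61 -0.36  1.26  0.42]
shift [-0.0013 -0.0004  0.0871] turn [ 0.0004 -0.0003  0.0016]
```

a is at 78°, b at 39° and c at 40°, all on plan. Inserting at c.

Emit:
jog_arm --moves '[-0.001,0,0.04,0,0,0,-1,-0.001,0,0.087,0,0,0,-1,-0.001,0,0.087,0,0,0,-1,-0.001,0,0.087,0,0,0,-1,-0.001,0,0.087,0,0,0,-1,-0.001,0,0.087,0,0,0,-1,-0.001,0,0.087,0,0,0,-1,-0.001,0,0.087,0,0,0,-1]'

```text
time: 34.15
position: [0.5656, -0.2869, 0.1256]
tool_rot: [2.507, 1.893, 0.0]
ft_force: [0.8, -0.4, -2.2]
grip_width: 0.252
grip_force: 39.6
```

Run:
```python
from h import *
force(3)
s,m=state(); p=s["position"]+[0,0,-.0035]; y=np.radians(18)
T=np.array([[np.cos(y),np.sin(y),0],[np.sin(y),-np.cos(y),0],[0,0,-1]])
go([.6077,-.1827,.152],22,(p,T))
```

```text
Fworld [ 0.11  0.03 -1.28] Ftool [0.05 0.1  1.28] T [-0.131  0.057  0.004]
t 34.3 p [ 0.5656 -0.2869  0.1255] yaw(x axis) 74.13 tilt [0.0001 0.0001] F [ 0.2 -0.3 -1.3] tq [-0.142  0.057  0.019] w 0.253 gf 39.6 j [-0.25  0.46  0.88  1.64 -0.38  1.22  0.44]
t 34.3 p [ 0.5656 -0.2869  0.1255] yaw(x axis) 74.13 tilt [0.0001 0.0001] F [ 0.2 -0.3 -1.3] tq [-0.142  0.057  0.019] w 0.253 gf 39.6 j [-0.25  0.46  0.88  1.64 -0.38  1.22  0.44]
t 34.3 p [ 0.5656 -0.2869  0.1255] yaw(x axis) 74.13 tilt [0.0001 0.0001] F [ 0.2 -0.3 -1.3] tq [-0.142  0.057  0.019] w 0.253 gf 39.6 j [-0.25  0.46  0.88  1.64 -0.38  1.22  0.44]
shift [ 0.2408 -0.2871 -0.0999] turn [ 0.      0.     -0.0667]
```

Emit:
jog_arm --moves '[0,0,0.0115,0,0,0.1,-1,0,0,0.0115,0,0,0.27,-1,0,0,0.0115,0,0,0.44,-1,0,0,0.0115,0,0,0.61,-1,0,0,0.0115,0,0,0.78,-1,0,0,0.0115,0,0,0.935,-1,0,0,0.0115,0,0,0.935,-1,0,0,0.0115,0,0,0.935,-1]'

```text
time: 35.3
position: [0.5648, -0.2876, 0.122]
tool_rot: [3.102, 0.496, -0.002]
ft_force: [-2.0, -0.7, -0.7]
grip_width: 0.25
grip_force: 39.6
```

Emit:
jog_arm --moves '[0,0,-0.1,0,0,0,-1,0.08,-0.1,-0.1,0,0,-0.067,-1,0.18,-0.22,-0.1,0,0,-0.067,-1,0.241,-0.287,-0.1,0,0,-0.067,-1,0.241,-0.287,-0.1,0,0,-0.067,-1,0.241,-0.287,-0.1,0,0,-0.067,-1,0.241,-0.287,-0.06,0,0,-0.067,-1,0.241,-0.287,-0.012,0,0,-0.067,-1]'

```text
time: 36.3
position: [0.6071, -0.1838, 0.1248]
tool_rot: [-3.084, -0.598, -0.0]
ft_force: [0.0, 1.0, -1.5]
grip_width: 0.255
grip_force: 39.6
```

Run:
```python
from h import *
settle(3);force(3)
s,m=state(); p=s["position"]+[0,0,-.0035]; y=np.radians(-33)
T=np.array([[np.cos(y),np.sin(y),0],[np.sin(y),-np.cos(y),0],[0,0,-1]])
go([.516,-.2660,.152],22,(p,T))
```

```text
[[0.6061, -0.183, 0.1225], [0.6063, -0.183, 0.1234], [0.6067, -0.1831, 0.1244]]
Fworld [ 0.49  0.08 -1.18] Ftool [0.49 0.12 1.18] T [-0.072  0.138  0.028]
t 36.6 p [ 0.6077 -0.1829  0.1257] yaw(x axis) 22.04 tilt [0.0001 0.    ] F [-0.1 -0.4 -1.1] tq [-0.132  0.15   0.006] w 0.253 gf 39.6 j [-0.54  0.55  1.07  1.64 -0.5   1.26 -0.56]
t 36.6 p [ 0.6077 -0.1829  0.1257] yaw(x axis) 22.04 tilt [0.0001 0.    ] F [-0.1 -0.4 -1.1] tq [-0.132  0.15   0.006] w 0.253 gf 39.6 j [-0.54  0.55  1.07  1.64 -0.5   1.26 -0.56]
t 36.6 p [ 0.6077 -0.1829  0.1257] yaw(x axis) 22.04 tilt [0.0001 0.    ] F [-0.1 -0.4 -1.1] tq [-0.132  0.15   0.006] w 0.253 gf 39.6 j [-0.54  0.55  1.07  1.64 -0.5   1.26 -0.56]
shift [-0.1053  0.3988 -0.0993] turn [ 0.      0.     -0.9167]
```

Emit:
jog_arm --moves '[0,0,0.0115,0,0,0.1,-1,0,0,0.0115,0,0,0.27,-1,0,0,0.0115,0,0,0.44,-1,0,0,0.0115,0,0,0.61,-1,0,0,0.0115,0,0,0.78,-1,0,0,0.0115,0,0,0.92,-1,0,0,0.0115,0,0,0.92,-1,0,0,0.0115,0,0,0.92,-1]'

```text
time: 37.6
position: [0.6068, -0.1825, 0.1221]
tool_rot: [-3.012, 0.893, 0.003]
ft_force: [-3.9, 0.6, -1.1]
grip_width: 0.249
grip_force: 39.6
```

Emit:
jog_arm --moves '[0,0,-0.1,0,0,0,-1,-0.03,0.11,-0.1,0,0,-0.17,-1,-0.06,0.23,-0.1,0,0,-0.34,-1,-0.09,0.35,-0.1,0,0,-0.51,-1,-0.105,0.399,-0.1,0,0,-0.68,-1,-0.105,0.399,-0.1,0,0,-0.85,-1,-0.105,0.399,-0.1,0,0,-1,-1,-0.105,0.399,-0.1,0,0,-1,-1]'

```text
time: 38.6
position: [0.5167, -0.266, 0.1528]
tool_rot: [3.055, 0.728, 0.005]
ft_force: [0.5, -0.2, -1.1]
grip_width: 0.25
grip_force: 39.6
```

Run:
```python
from h import *
settle(2);img,K=cam("wrist"); save("pics/w11.png",img,K)
print([(n,slot(img,K,n,.065),px(K,[*SC[n],.065]).astype(int)) for n in "abcd"])
go([.5158,-.2660,.152],81)
```

```text
[[0.5165, -0.266, 0.1527], [0.5164, -0.2659, 0.1525]]
[('a', (130, 37.3), array([212, 130])), ('b', (76, 23.0), array([269,  75])), ('c', (129, 16.3), array([372, 200])), ('d', (117, 5.5), array([317, 246]))]
t 38.75 p [ 0.5162 -0.2659  0.1524] yaw(x axis) 26.74 tilt [ 0.001  -0.0003] F [-0.3  0.5 -0.8] tq [-0.097  0.149  0.015] w 0.248 gf 39.6 j [-0.44  0.35  1.06  1.75 -0.32  1.23 -0.4 ]
shift [-0.0014 -0.0002  0.0013] turn [ 1.000e-03 -4.000e-04 -9.043e-01]
```

b is at 80°, c at 78° and a at 77°. Now d.

Emit:
jog_arm --moves '[-0.001,0,0,0,0,-0.17,-1,-0.001,0,0,0,0,-0.34,-1,-0.001,0,0,0,0,-0.51,-1,-0.001,0,0,0,0,-0.68,-1,-0.001,0,0,0,0,-0.85,-1,-0.001,0,0,0,0,-0.9,-1,-0.001,0,0,0,0,-0.9,-1,-0.001,0,0,0,0,-0.9,-1]'

```text
time: 39.75
position: [0.5156, -0.2659, 0.1521]
tool_rot: [2.393, 2.035, -0.0]
ft_force: [-1.0, 0.0, -1.7]
grip_width: 0.253
grip_force: 39.6
```

Run:
```python
from h import *
img,K=cam("wrist"); save("pics/w12.png",img,K)
print([(n,slot(img,K,n,.065)) for n in "abcd"])
go([.5158,-.2660,.1255],81)
```

```text
[('a', (130, 25.8)), ('b', (77, 34.6)), ('c', (127, 7.0)), ('d', (175, 15.7))]
t 39.8 p [ 0.5156 -0.2659  0.1521] yaw(x axis) 80.78 tilt [-0.     -0.0002] F [-0.  -0.2 -1.2] tq [-0.102  0.044  0.07 ] w 0.25 gf 39.6 j [-0.31  0.29  0.87  1.75 -0.24  1.21  0.47]
shift [-0.0004  0.0006  0.0887] turn [-0.      0.0002 -0.0037]
```

Emit:
jog_arm --moves '[0,0,0.04,0,0,0,-1,0,0,0.088,0,0,0,-1,0,0,0.088,0,0,0,-1,0,0,0.088,0,0,0,-1,0,0,0.088,0,0,0,-1,0,0,0.088,0,0,0,-1,0,0,0.088,0,0,0,-1,0,0,0.088,0,0,0,-1]'

```text
time: 40.8
position: [0.5156, -0.2658, 0.1259]
tool_rot: [2.392, 2.037, 0.0]
ft_force: [0.1, -0.7, -1.7]
grip_width: 0.25
grip_force: 39.6
```

```bash
cat >> h.py <<'E'
def nxt(p2,yaw2,turn_deg,dz):
    s,m=state(); p=s["position"]+[0,0,-dz]; y=np.arctan2(m[1,0],m[0,0])-np.radians(turn_deg)
    T=np.array([[np.cos(y),np.sin(y),0],[np.sin(y),-np.cos(y),0],[0,0,-1]]); go(p2,yaw2,(p,T))
E
python3 - <<'E'
from h import *
force(3); nxt([.5583,-.1625,.152],35,54,.0035)
E
```

```text
Fworld [-0.04 -0.07 -0.86] Ftool [-0.08 -0.03  0.86] T [-0.097  0.044  0.006]
t 40.95 p [ 0.5156 -0.2658  0.1258] yaw(x axis) 80.85 tilt [0.     0.0001] F [-0.4  0.5 -1.2] tq [-0.121  0.067 -0.015] w 0.253 gf 39.6 j [-0.29  0.32  0.86  1.78 -0.26  1.17  0.49]
t 40.95 p [ 0.5156 -0.2658  0.1258] yaw(x axis) 80.85 tilt [0.     0.0001] F [-0.4  0.5 -1.2] tq [-0.121  0.067 -0.015] w 0.253 gf 39.6 j [-0.29  0.32  0.86  1.78 -0.26  1.17  0.49]
t 40.95 p [ 0.5156 -0.2658  0.1258] yaw(x axis) 80.85 tilt [0.     0.0001] F [-0.4  0.5 -1.2] tq [-0.121  0.067 -0.015] w 0.253 gf 39.6 j [-0.29  0.32  0.86  1.78 -0.26  1.17  0.49]
shift [ 0.2827 -0.2429 -0.099 ] turn [ 0.      0.     -0.1358]
```

Emit:
jog_arm --moves '[0,0,0.012,0,0,0.1,-1,0,0,0.012,0,0,0.27,-1,0,0,0.012,0,0,0.44,-1,0,0,0.012,0,0,0.61,-1,0,0,0.012,0,0,0.78,-1,0,0,0.012,0,0,0.9,-1,0,0,0.012,0,0,0.9,-1,0,0,0.012,0,0,0.9,-1]'

```text
time: 41.95
position: [0.5148, -0.2664, 0.1221]
tool_rot: [3.055, 0.732, -0.002]
ft_force: [-3.5, -2.4, -1.2]
grip_width: 0.254
grip_force: 39.6
```

Run:
```python
from h import *
force(2)
```

```text
Fworld [-2.97 -2.06 -0.39] Ftool [-3.58  0.49  0.39] T [-0.641  0.97   0.101]
t 42.05 p [ 0.5149 -0.2663  0.1221] yaw(x axis) 26.9 tilt [-0.001  -0.0003] F [-3.1 -2.5 -0.5] tq [-0.658  0.98   0.12 ] w 0.254 gf 39.6 j [-0.42  0.39  1.05  1.78 -0.36  1.18 -0.37]
```

Emit:
jog_arm --moves '[0,0,-0.1,0,0,0,-1,0.1,-0.08,-0.1,0,0,-0.136,-1,0.22,-0.19,-0.1,0,0,-0.136,-1,0.283,-0.243,-0.1,0,0,-0.136,-1,0.283,-0.243,-0.1,0,0,-0.136,-1,0.283,-0.243,-0.1,0,0,-0.136,-1,0.283,-0.243,-0.1,0,0,-0.136,-1,0.283,-0.243,-0.1,0,0,-0.136,-1]'

```text
time: 43.05
position: [0.5581, -0.1636, 0.1523]
tool_rot: [2.997, 0.942, 0.001]
ft_force: [-0.2, 0.1, -1.7]
grip_width: 0.249
grip_force: 39.6
```

Run:
```python
from h import *
settle(2);img,K=cam("wrist"); save("pics/w13.png",img,K)
print([(n,slot(img,K,n,.064),px(K,[*SC[n],.064]).astype(int)) for n in "abcd"])
go([.5583,-.1625,.1245],35)
```

```text
[[0.5581, -0.1633, 0.1523], [0.5582, -0.1631, 0.1522]]
[('a', (128, 10.3), array([317, 244])), ('b', (76, 12.1), array([378, 206])), ('c', (122, 1.8), array([447, 321])), ('d', (30, 1.9), array([389, 352]))]
t 43.2 p [ 0.5583 -0.1629  0.1523] yaw(x axis) 34.96 tilt [0.0002 0.0001] F [ 0.1  0.  -1.4] tq [-0.151  0.104  0.004] w 0.257 gf 39.6 j [-0.6   0.34  1.01  1.75 -0.3   1.23 -0.47]
shift [ 0.0008 -0.001   0.0925] turn [ 0.     -0.0002 -0.0006]
```

Emit:
jog_arm --moves '[0.001,-0.001,0.04,0,0,0,-1,0.001,-0.001,0.093,0,0,0,-1,0.001,-0.001,0.093,0,0,0,-1,0.001,-0.001,0.093,0,0,0,-1,0.001,-0.001,0.093,0,0,0,-1,0.001,-0.001,0.093,0,0,0,-1,0.001,-0.001,0.093,0,0,0,-1,0.001,-0.001,0.093,0,0,0,-1]'

```text
time: 44.2
position: [0.5584, -0.1622, 0.1244]
tool_rot: [2.996, 0.945, -0.0]
ft_force: [-1.3, -1.1, -1.8]
grip_width: 0.251
grip_force: 39.6
```

Run:
```python
from h import *
force(3); nxt([.5657,-.2866,.152],34,55,.0045)
```

```text
Fworld [-1.32 -0.62 -1.42] Ftool [-1.44 -0.25  1.42] T [-0.362  0.462  0.006]
t 44.35 p [ 0.5584 -0.1622  0.1244] yaw(x axis) 35.0 tilt [-0.     -0.0001] F [-0.7 -1.2 -1.8] tq [-0.392  0.447 -0.021] w 0.249 gf 39.6 j [-0.58  0.37  1.    1.78 -0.33  1.18 -0.45]
t 44.35 p [ 0.5584 -0.1622  0.1244] yaw(x axis) 35.0 tilt [-0.     -0.0001] F [-0.7 -1.2 -1.8] tq [-0.392  0.447 -0.021] w 0.249 gf 39.6 j [-0.58  0.37  1.    1.78 -0.33  1.18 -0.45]
t 44.35 p [ 0.5584 -0.1622  0.1244] yaw(x axis) 35.0 tilt [-0.     -0.0001] F [-0.7 -1.2 -1.8] tq [-0.392  0.447 -0.021] w 0.249 gf 39.6 j [-0.58  0.37  1.    1.78 -0.33  1.18 -0.45]
shift [ 0.1647  0.3814 -0.1072] turn [ 0.   0.  -0.9]
```

Emit:
jog_arm --moves '[-0.003,0,0.015,0,0,0.1,-1,-0.003,0,0.015,0,0,0.27,-1,-0.003,0,0.015,0,0,0.44,-1,-0.003,0,0.015,0,0,0.61,-1,-0.003,0,0.015,0,0,0.78,-1,-0.003,0,0.015,0,0,0.92,-1,-0.003,0,0.015,0,0,0.92,-1,-0.003,0,0.015,0,0,0.92,-1]'

```text
time: 45.35
position: [0.557, -0.1623, 0.1196]
tool_rot: [-3.093, 0.547, 0.003]
ft_force: [-4.4, 0.8, 0.3]
grip_width: 0.255
grip_force: 39.6
```

Run:
```python
from h import *
force(2)
```

```text
Fworld [-4.22 -0.18  0.17] Ftool [-3.9   1.62 -0.17] T [0.018 1.488 0.105]
t 45.45 p [ 0.557  -0.1624  0.1196] yaw(x axis) -20.11 tilt [-0.0014  0.0008] F [-4.4  0.3  0.3] tq [0.039 1.494 0.146] w 0.25 gf 39.6 j [-0.7   0.46  1.18  1.79 -0.46  1.21 -1.31]
```

Emit:
jog_arm --moves '[0,0,-0.1,0,0,0,-1,0.04,0.1,-0.107,0,0,-0.17,-1,0.09,0.22,-0.107,0,0,-0.34,-1,0.14,0.34,-0.107,0,0,-0.51,-1,0.165,0.381,-0.107,0,0,-0.68,-1,0.165,0.381,-0.107,0,0,-0.85,-1,0.165,0.381,-0.107,0,0,-0.9,-1,0.165,0.381,-0.107,0,0,-0.9,-1]'

```text
time: 46.45
position: [0.5661, -0.287, 0.1523]
tool_rot: [3.005, 0.913, 0.005]
ft_force: [0.1, 0.1, -1.1]
grip_width: 0.252
grip_force: 39.6
```

Run:
```python
from h import *
settle(2);img,K=cam("wrist"); save("pics/w14.png",img,K)
print([(n,slot(img,K,n,.063),px(K,[*SC[n],.064]).astype(int)) for n in "abcd"])
go([.5657,-.2866,.1245],34)
```

```text
[[0.5659, -0.2869, 0.1522], [0.5656, -0.2869, 0.1522]]
[('a', (89, 9.6), array([168, 160])), ('b', (76, 28.2), array([227, 116])), ('c', (128, 13.2), array([317, 245])), ('d', (36, 2.9), array([260, 281]))]
t 46.6 p [ 0.5654 -0.2868  0.1521] yaw(x axis) 33.79 tilt [ 0.0013 -0.0002] F [ 0.5 -0.3 -0.9] tq [-0.066  0.133  0.056] w 0.248 gf 39.6 j [-0.27  0.45  0.92  1.61 -0.37  1.26 -0.27]
shift [0.0012 0.     0.0919] turn [ 0.0008 -0.001  -0.0034]
```

a is at 118° (about 2.06 rad). Next c.

Emit:
jog_arm --moves '[0,0,0.04,0,0,0,-1,0,0,0.092,0,0,0,-1,0,0,0.092,0,0,0,-1,0,0,0.092,0,0,0,-1,0,0,0.092,0,0,0,-1,0,0,0.092,0,0,0,-1,0,0,0.092,0,0,0,-1,0,0,0.092,0,0,0,-1]'

```text
time: 47.6
position: [0.5648, -0.2869, 0.1244]
tool_rot: [3.006, 0.914, 0.0]
ft_force: [-0.6, -0.3, -0.9]
grip_width: 0.249
grip_force: 39.6
```

Run:
```python
from h import *
force(3); nxt([.6077,-.1825,.152],-19,55,.0045)
```

```text
Fworld [ 0.37  0.38 -0.49] Ftool [ 0.52 -0.11  0.49] T [-0.077  0.122 -0.002]
t 47.75 p [ 0.5648 -0.2869  0.1244] yaw(x axis) 33.81 tilt [0.0002 0.0001] F [ 0.3  0.5 -0.1] tq [-0.091  0.135  0.019] w 0.249 gf 39.6 j [-0.26  0.47  0.9   1.64 -0.39  1.22 -0.26]
t 47.75 p [ 0.5648 -0.2869  0.1244] yaw(x axis) 33.81 tilt [0.0002 0.0001] F [ 0.3  0.5 -0.1] tq [-0.091  0.135  0.019] w 0.249 gf 39.6 j [-0.26  0.47  0.9   1.64 -0.39  1.22 -0.26]
t 47.75 p [ 0.5648 -0.2869  0.1244] yaw(x axis) 33.81 tilt [0.0002 0.0001] F [ 0.3  0.5 -0.1] tq [-0.091  0.135  0.019] w 0.249 gf 39.6 j [-0.26  0.47  0.9   1.64 -0.39  1.22 -0.26]
shift [ 0.0076 -0.376  -0.1071] turn [ 0.      0.     -0.0364]
```

Emit:
jog_arm --moves '[0,0,0.014,0,0,0.1,-1,0,0,0.014,0,0,0.27,-1,0,0,0.014,0,0,0.44,-1,0,0,0.014,0,0,0.61,-1,0,0,0.014,0,0,0.78,-1,0,0,0.014,0,0,0.92,-1,0,0,0.014,0,0,0.92,-1,0,0,0.014,0,0,0.92,-1]'

```text
time: 48.75
position: [0.5639, -0.2866, 0.1199]
tool_rot: [-3.087, 0.579, 0.003]
ft_force: [-3.6, 1.2, -0.5]
grip_width: 0.25
grip_force: 39.6
```

Run:
```python
from h import *
force(2)
```

```text
Fworld [-4.05  1.27  0.4 ] Ftool [-4.24  0.29 -0.39] T [0.34  1.343 0.112]
t 48.85 p [ 0.5639 -0.2867  0.1199] yaw(x axis) -21.31 tilt [-0.0016  0.0011] F [-3.8  1.9  0.7] tq [0.371 1.404 0.101] w 0.249 gf 39.6 j [-0.38  0.57  1.1   1.65 -0.53  1.26 -1.12]
```

Emit:
jog_arm --moves '[0,0,-0.1,0,0,0,-1,0,-0.12,-0.107,0,0,-0.036,-1,0.005,-0.26,-0.107,0,0,-0.036,-1,0.008,-0.376,-0.107,0,0,-0.036,-1,0.008,-0.376,-0.107,0,0,-0.036,-1,0.008,-0.376,-0.107,0,0,-0.036,-1,0.008,-0.376,-0.107,0,0,-0.036,-1,0.008,-0.376,-0.107,0,0,-0.036,-1]'

```text
time: 49.85
position: [0.6077, -0.184, 0.1524]
tool_rot: [3.097, -0.528, 0.001]
ft_force: [-0.9, -0.6, -1.8]
grip_width: 0.251
grip_force: 39.6
```

Run:
```python
from h import *
settle(3);img,K=cam("wrist"); save("pics/w15.png",img,K)
print([(n,slot(img,K,n,.063),px(K,[*SC[n],.064]).astype(int)) for n in "abcd"])
go([.6077,-.1825,.1245],-19)
```

```text
[[0.6078, -0.1838, 0.1524], [0.6079, -0.1835, 0.1523], [0.608, -0.1833, 0.1523]]
[('a', (71, 9.6), array([314, 310])), ('b', (74, 6.7), array([318, 245])), ('c', (93, 10.2), array([463, 253])), ('d', (70, 11.0), array([452, 317]))]
t 50.05 p [ 0.608  -0.1831  0.1522] yaw(x axis) -19.27 tilt [0.0002 0.0001] F [ 1.1 -0.2 -1.1] tq [-0.019  0.171 -0.004] w 0.251 gf 39.6 j [-0.57  0.54  1.12  1.61 -0.5   1.31 -1.28]
shift [-0.0017 -0.0015  0.0924] turn [-0.0002 -0.0001 -0.0045]
```

Emit:
jog_arm --moves '[-0.002,-0.001,0.04,0,0,0,-1,-0.002,-0.001,0.092,0,0,0,-1,-0.002,-0.001,0.092,0,0,0,-1,-0.002,-0.001,0.092,0,0,0,-1,-0.002,-0.001,0.092,0,0,0,-1,-0.002,-0.001,0.092,0,0,0,-1,-0.002,-0.001,0.092,0,0,0,-1,-0.002,-0.001,0.092,0,0,0,-1]'

```text
time: 51.05
position: [0.6076, -0.1823, 0.1247]
tool_rot: [-3.097, 0.525, -0.0]
ft_force: [-1.2, -1.0, -1.7]
grip_width: 0.253
grip_force: 39.6
```

Run:
```python
from h import *
force(3); nxt([.5157,-.2658,.152],-14,54,.0045)
```

```text
Fworld [-0.55  0.3  -1.08] Ftool [-0.62 -0.1   1.08] T [-0.027  0.458 -0.016]
t 51.2 p [ 0.6076 -0.1823  0.1246] yaw(x axis) -19.23 tilt [-0.      0.0001] F [-0.7  0.7 -1.2] tq [-0.016  0.461 -0.02 ] w 0.251 gf 39.6 j [-0.56  0.56  1.1   1.64 -0.52  1.26 -1.26]
t 51.2 p [ 0.6076 -0.1823  0.1246] yaw(x axis) -19.23 tilt [-0.      0.0001] F [-0.7  0.7 -1.2] tq [-0.016  0.461 -0.02 ] w 0.251 gf 39.6 j [-0.56  0.56  1.1   1.64 -0.52  1.26 -1.26]
t 51.2 p [ 0.6076 -0.1823  0.1246] yaw(x axis) -19.23 tilt [-0.      0.0001] F [-0.7  0.7 -1.2] tq [-0.016  0.461 -0.02 ] w 0.251 gf 39.6 j [-0.56  0.56  1.1   1.64 -0.52  1.26 -1.26]
shift [ 0.1782  0.3737 -0.1062] turn [ 0.      0.     -0.9872]
```

Emit:
jog_arm --moves '[-0.002,0,0.0145,0,0,0.1,-1,-0.002,0,0.0145,0,0,0.27,-1,-0.002,0,0.0145,0,0,0.44,-1,-0.002,0,0.0145,0,0,0.61,-1,-0.002,0,0.0145,0,0,0.78,-1,-0.002,0,0.0145,0,0,0.9,-1,-0.002,0,0.0145,0,0,0.9,-1,-0.002,0,0.0145,0,0,0.9,-1]'

```text
time: 52.2
position: [0.6073, -0.1813, 0.1203]
tool_rot: [-2.524, 1.87, 0.001]
ft_force: [-0.5, 1.8, -0.4]
grip_width: 0.251
grip_force: 39.7
```

Run:
```python
from h import *
force(2)
```

```text
Fworld [-0.55  2.55 -0.55] Ftool [-2.59 -0.21  0.55] T [0.734 0.308 0.206]
t 52.3 p [ 0.6073 -0.1814  0.1203] yaw(x axis) -73.12 tilt [0.0003 0.0011] F [ 0.1  3.  -0.2] tq [0.752 0.285 0.201] w 0.251 gf 39.7 j [-0.61  0.64  1.2   1.65 -0.62  1.29 -2.14]
```

Emit:
jog_arm --moves '[0,0,-0.1,0,0,0,-1,0.04,0.1,-0.106,0,0,-0.17,-1,0.1,0.22,-0.106,0,0,-0.34,-1,0.16,0.34,-0.106,0,0,-0.51,-1,0.178,0.374,-0.106,0,0,-0.68,-1,0.178,0.374,-0.106,0,0,-0.85,-1,0.178,0.374,-0.106,0,0,-0.99,-1,0.178,0.374,-0.106,0,0,-0.99,-1]'

```text
time: 53.3
position: [0.5149, -0.2665, 0.1523]
tool_rot: [3.118, -0.382, 0.002]
ft_force: [0.3, -0.8, -1.7]
grip_width: 0.249
grip_force: 39.6
```

Emit:
jog_arm --moves '[0,0,0,0,0,-0.17,-1,0,0,0,0,0,-0.34,-1,0,0,0,0,0,-0.51,-1,0,0,0,0,0,-0.68,-1,0,0,0,0,0,-0.85,-1,0,0,0,0,0,-0.91,-1,0,0,0,0,0,-0.91,-1,0,0,0,0,0,-0.91,-1]'

```text
time: 54.3
position: [0.515, -0.2658, 0.1519]
tool_rot: [2.946, 1.09, -0.0]
ft_force: [-0.8, -0.2, -1.7]
grip_width: 0.252
grip_force: 39.6
```

Run:
```python
from h import *
settle(2);img,K=cam("wrist"); save("pics/w16.png",img,K)
print([(n,slot(img,K,n,.063),px(K,[*SC[n],.064]).astype(int)) for n in "abcd"])
go([.5155,-.2660,.1245],41)
```

```text
[[0.515, -0.2658, 0.1519], [0.515, -0.2657, 0.152]]
[('a', (90, 57.4), array([245, 105])), ('b', (40, 17.2), array([315,  66])), ('c', (93, 9.4), array([383, 213])), ('d', (135, 11.7), array([318, 244]))]
t 54.45 p [ 0.5151 -0.2656  0.152 ] yaw(x axis) 40.71 tilt [-0.0001 -0.0002] F [-0.8  0.4 -1.6] tq [-0.093  0.108  0.003] w 0.253 gf 39.6 j [-0.31  0.29  0.88  1.75 -0.24  1.21 -0.23]
shift [0.0003 0.0019 0.0916] turn [ 0.0001  0.0002 -0.0048]
```

a, b and c are home (117°, 116° and 114°). The last one is d.

Emit:
jog_arm --moves '[0,0.001,0.04,0,0,0,-1,0,0.001,0.092,0,0,0,-1,0,0.001,0.092,0,0,0,-1,0,0.001,0.092,0,0,0,-1,0,0.001,0.092,0,0,0,-1,0,0.001,0.092,0,0,0,-1,0,0.001,0.092,0,0,0,-1,0,0.001,0.092,0,0,0,-1]'

```text
time: 55.45
position: [0.5153, -0.2659, 0.1246]
tool_rot: [2.945, 1.094, 0.0]
ft_force: [-0.5, -0.6, -0.7]
grip_width: 0.25
grip_force: 39.6
```

Run:
```python
from h import *
force(3)
```

```text
Fworld [ 0.18 -1.14 -1.54] Ftool [-0.61  0.98  1.54] T [-0.155  0.173 -0.03 ]
t 55.6 p [ 0.5153 -0.2658  0.1245] yaw(x axis) 40.77 tilt [0.0001 0.    ] F [ 0.2 -0.9 -1.9] tq [-0.173  0.137 -0.006] w 0.248 gf 39.6 j [-0.3   0.32  0.86  1.78 -0.26  1.16 -0.21]
```

Emit:
jog_arm --moves '[0,0,0.0145,0,0,0.1,-1,0,0,0.0145,0,0,0.27,-1,0,0,0.0145,0,0,0.44,-1,0,0,0.0145,0,0,0.61,-1,0,0,0.0145,0,0,0.78,-1,0,0,0.0145,0,0,0.9,-1,0,0,0.0145,0,0,0.9,-1,0,0,0.0145,0,0,0.9,-1]'

```text
time: 56.6
position: [0.5142, -0.2658, 0.1198]
tool_rot: [-3.121, 0.359, 0.003]
ft_force: [-4.6, -0.6, -0.2]
grip_width: 0.251
grip_force: 39.7
```

Run:
```python
from h import *
force(2); go([.515,-.2656,.24],41)
```

```text
Fworld [-4.66 -0.67  0.29] Ftool [-4.39  1.71 -0.28] T [-0.052  1.534  0.155]
t 56.7 p [ 0.5142 -0.2658  0.1198] yaw(x axis) -13.17 tilt [-0.0019  0.0006] F [-4.7 -0.4 -0.1] tq [-0.045  1.584  0.133] w 0.25 gf 39.7 j [-0.43  0.39  1.05  1.79 -0.36  1.18 -1.07]
t 56.7 p [ 0.5142 -0.2658  0.1198] yaw(x axis) -13.17 tilt [-0.0019  0.0006] F [-4.7 -0.4 -0.1] tq [-0.045  1.584  0.133] w 0.25 gf 39.7 j [-0.43  0.39  1.05  1.79 -0.36  1.18 -1.07]
shift [ 0.0016 -0.0014 -0.4005] turn [-0.001   0.0016 -0.9029]
```

Emit:
jog_arm --moves '[0,0,-0.1,0,0,0,-1,0,0,-0.25,0,0,-0.17,-1,-0.15,0,-0.4,0,0,-0.34,-1,-0.25,0,-0.4,0,0,-0.51,-1,-0.25,0,-0.4,0,0,-0.68,-1,-0.25,0,-0.4,0,0,-0.85,-1,-0.25,0,-0.4,0,0,-0.9,-1,-0.25,0,-0.4,0,0,-0.9,-1]'

```text
time: 57.7
position: [0.4433, -0.2484, 0.2406]
tool_rot: [2.945, 1.094, 0.005]
ft_force: [0.1, -0.2, -1.0]
grip_width: 0.255
grip_force: 39.6
```

Run:
```python
from h import *
settle(2);img,K=cam("wrist"); save("pics/w17.png",img,K)
print([(n,slot(img,K,n,.062),px(K,[*SC[n],.062]).astype(int)) for n in "abcd"])
go([.44,.05,.26],72)
im,K2=cam("top"); save("pics/t2.png",im,K2)
# stand's white block in top view
g=im[180:270,170:300].astype(int); m=((g.min(2)>150)).astype(np.uint8)
n,l,st,c=cv2.connectedComponentsWithStats(m)
for i in range(1,n):
    if st[i,4]>40: print(st[i],pt(K2,c[i][0]+170,c[i][1]+180,.063).round(4))
```

```text
[[0.4431, -0.2485, 0.2405], [0.4429, -0.2485, 0.2404]]
[('a', (90, 108.0), array([329,  67])), ('b', (42, 10.0), array([383,  37])), ('c', (94, 33.7), array([430, 152])), ('d', (101, 23.4), array([379, 177]))]
t 57.85 p [ 0.4427 -0.2486  0.2403] yaw(x axis) 40.73 tilt [0.0014 0.0003] F [ 0.3 -0.1 -2.7] tq [-0.136  0.073  0.02 ] w 0.253 gf 39.6 j [-0.64 -0.04  1.09  1.8   0.04  1.36 -0.42]
shift [ 0.6426 -0.7601 -0.0654] turn [ 0.0009 -0.0009 -0.5212]
[   0    0  130   90 5210] [0.5063 0.1033 0.063 ]
[ 47  33  24  24 276] [0.5374 0.1531 0.063 ]
```

All four screws are home, at 113–117°. Now back to the stand.

Emit:
jog_arm --moves '[0.1,-0.1,-0.04,0,0,-0.1,-1,0.23,-0.22,-0.05,0,0,-0.2,-1,0.37,-0.33,-0.05,0,0,-0.3,-1,0.5,-0.44,-0.05,0,0,-0.4,-1,0.64,-0.55,-0.05,0,0,-0.52,-1,0.77,-0.66,-0.05,0,0,-0.52,-1,0.9,-0.7,-0.05,0,0,-0.52,-1,0.95,-0.7,-0.05,0,0,-0.52,-1]'

```text
time: 58.9
position: [0.5214, 0.1003, 0.2546]
tool_rot: [2.538, 1.851, -0.0]
ft_force: [0.4, -0.5, -1.9]
grip_width: 0.253
grip_force: 39.6
```

Run:
```python
from h import *
settle(4); go([.525,.115,.24],72)
```

```text
[[0.5225, 0.1003, 0.2545], [0.5216, 0.0983, 0.2546], [0.521, 0.0967, 0.2547], [0.5208, 0.0959, 0.2548]]
t 59.1 p [0.5208 0.0959 0.2548] yaw(x axis) 71.92 tilt [-0.0006 -0.001 ] F [-0.4 -0.3 -1.2] tq [-0.103  0.042  0.011] w 0.251 gf 39.6 j [-0.95  0.04  0.74  1.72 -0.03  1.39 -0.51]
shift [ 0.0651 -0.0064  0.0494] turn [-0.0003  0.0011 -0.0013]
```

Run:
```python
from h import *
img,K=cam("wrist"); save("pics/w18.png",img,K)
u,v=px(K,[.5365,.1523,.063]).astype(int); print(u,v)
cv2.imwrite("pics/w18c.png",cv2.resize(img[v-50:v+50,u-60:u+60],None,fx=6,fy=6,interpolation=cv2.INTER_CUBIC))
```

```text
316 161
```

View pics/w18c.png

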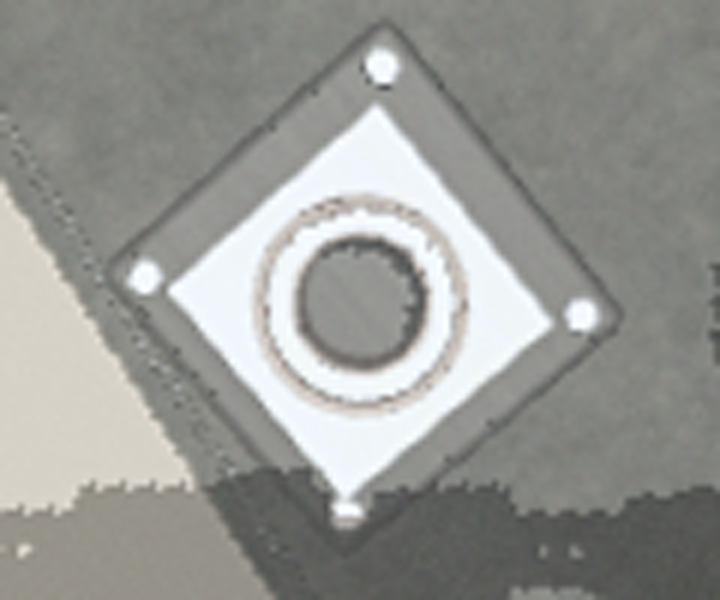

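The pocket ring's centre is at (361,303) in the crop and the block's corners average (360.5,303.8), so the stand is where it was.

Run:
```python
from h import *
K=load("pics/w18.png"); q=pt(K,316-60+360.5/6-.5,161-50+303.4/6-.5,.063); print(q)
go([.5366,.1520,.17],72)
```

```text
[0.53628651 0.15311584 0.063     ]
t 59.15 p [0.5207 0.0954 0.255 ] yaw(x axis) 71.88 tilt [-0.0004 -0.0003] F [ 0.4 -0.1 -2. ] tq [-0.137  0.103 -0.004] w 0.253 gf 39.6 j [-0.95  0.04  0.74  1.72 -0.03  1.39 -0.51]
shift [ 0.1959 -0.0082  0.2833] turn [-0.0003  0.0004 -0.002 ]
```

Emit:
jog_arm --moves '[0.08,-0.004,0.05,0,0,0,-1,0.196,-0.008,0.13,0,0,0,-1,0.196,-0.008,0.22,0,0,0,-1,0.196,-0.008,0.283,0,0,0,-1,0.196,-0.008,0.283,0,0,0,-1,0.196,-0.008,0.283,0,0,0,-1,0.196,-0.008,0.283,0,0,0,-1,0.196,-0.008,0.283,0,0,0,-1]'

```text
time: 60.15
position: [0.5373, 0.1533, 0.171]
tool_rot: [2.542, 1.846, 0.002]
ft_force: [0.2, -0.5, -1.3]
grip_width: 0.25
grip_force: 39.6
```

Run:
```python
from h import *
settle(3); go([.5365,.1521,.0765],72)
```

```text
[[0.5372, 0.1533, 0.1708], [0.5371, 0.1533, 0.1707], [0.537, 0.1533, 0.1705]]
t 60.3 p [0.537  0.1533 0.1705] yaw(x axis) 71.97 tilt [0.0004 0.0003] F [-1.  -0.2 -1.3] tq [-0.09   0.091  0.047] w 0.249 gf 39.6 j [-0.96  0.18  0.71  1.77 -0.13  1.23 -0.53]
shift [-0.0044 -0.0005  0.3134] turn [ 0.0003 -0.0004 -0.0005]
```

Emit:
jog_arm --moves '[-0.003,0,0.06,0,0,0,-1,-0.003,0,0.13,0,0,0,-1,-0.003,0,0.2,0,0,0,-1,-0.003,0,0.26,0,0,0,-1,-0.003,0,0.29,0,0,0,-1,-0.003,0,0.307,0,0,0,-1,-0.003,0,0.313,0,0,0,-1,-0.003,0,0.313,0,0,0,-1]'

```text
time: 61.3
position: [0.5364, 0.1522, 0.0764]
tool_rot: [-2.542, -1.846, 0.0]
ft_force: [-2.0, -0.7, -2.1]
grip_width: 0.248
grip_force: 39.6
```

Run:
```python
from h import *
force(3)
```

```text
Fworld [-1.27 -0.79 -2.03] Ftool [-1.14 -0.96  2.03] T [-0.33   0.456 -0.034]
t 61.45 p [0.5364 0.1522 0.0764] yaw(x axis) 71.97 tilt [-0.0003  0.    ] F [-1.4 -1.  -2.2] tq [-0.337  0.435 -0.02 ] w 0.252 gf 39.6 j [-0.92  0.29  0.69  1.87 -0.21  1.05 -0.46]
```

Seated. Releasing and retreating.

Emit:
jog_arm --moves '[0,0,0,0,0,0,0.3,0,0,0,0,0,0,0.3,0,0,0,0,0,0,0.3,0,0,0,0,0,0,0.3,0,0,-0.1,0,0,0,0.3,0,0,-0.25,0,0,0,0.3,0,0,-0.42,0,0,0,0.3,0,0,-0.6,0,0,0,0.3]'

```text
time: 62.45
position: [0.5363, 0.1522, 0.2578]
tool_rot: [-2.542, -1.846, -0.0]
ft_force: [-0.1, 0.6, -0.2]
grip_width: 0.649
grip_force: 0.0
```

Run:
```python
from h import *
settle(2); go([.43,.05,.26],72)
img,K=cam("wrist"); save("pics/w19.png",img,K)
im,K2=cam("top"); u,v=px(K2,[.536,.152,.063]).astype(int); print(u,v)
o=np.zeros((480,800,3),np.uint8); o[:,:640]=img; o[:160,640:]=cv2.resize(im[v-20:v+20,u-20:u+20],(160,160),interpolation=cv2.INTER_CUBIC)
cv2.imwrite("pics/w19c.png",o); print(px(K,[.5364,.1522,.125]),px(K,[.5364,.1522,.063]))
```

```text
[[0.54, 0.1531, 0.2657], [0.54, 0.1529, 0.2628]]
t 62.55 p [0.54   0.1529 0.2628] yaw(x axis) 71.95 tilt [0.01   0.0053] F [-0.  -0.2  0.1] tq [-0.063  0.057  0.027] w 0.646 gf 0.0 j [-0.99  0.12  0.73  1.65 -0.08  1.4  -0.56]
shift [-0.4399 -0.2425  0.0038] turn [ 0.0075 -0.0078 -0.0009]
229 224
[313.61187808 233.38264466] [314.14725793 220.1908989 ]
```

View pics/w19c.png

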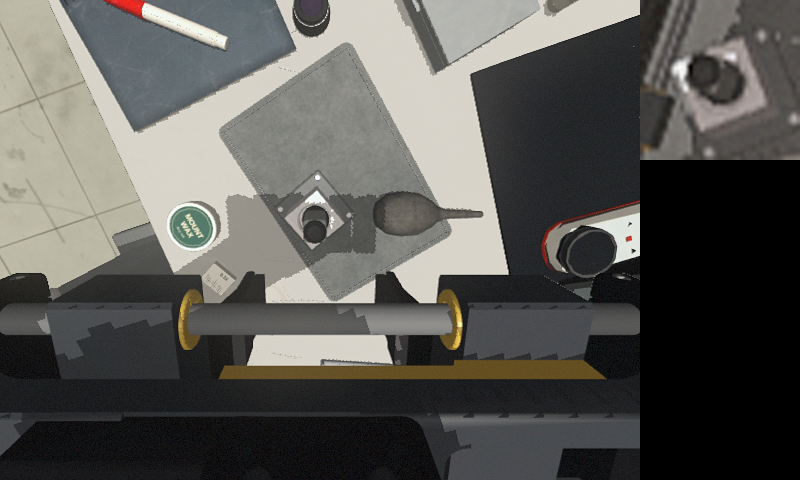

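The driver stands upright in its stand, cap at (314,231). Now the left pedal, with shut fingers.

Run:
```python
from h import *
settle(2); go([.4785,-.1047,.09],72)
```

```text
[[0.5363, 0.1524, 0.2558], [0.5359, 0.1522, 0.255]]
t 62.75 p [0.5359 0.1522 0.255 ] yaw(x axis) 71.97 tilt [-0.0018 -0.0007] F [0.1 0.3 0.5] tq [-0.09   0.08  -0.002] w 0.65 gf 0.0 j [-0.98  0.12  0.73  1.66 -0.08  1.39 -0.56]
shift [-0.8727  0.0841  0.5511] turn [-0.0015  0.0012 -0.0005]
```

Emit:
jog_arm --moves '[-0.15,0.015,0,0,0,0,-1,-0.32,0.03,0,0,0,0,-1,-0.49,0.047,0.05,0,0,0,-1,-0.66,0.064,0.1,0,0,0,-1,-0.8,0.077,0.25,0,0,0,-1,-0.873,0.084,0.4,0,0,0,-1,-0.873,0.084,0.5,0,0,0,-1,-0.873,0.084,0.551,0,0,0,-1]'

```text
time: 63.75
position: [0.4773, -0.1046, 0.0884]
tool_rot: [-2.541, -1.843, 0.006]
ft_force: [0.0, 1.1, -0.0]
grip_width: 0.009
grip_force: 0.0
```

Run:
```python
from h import *
settle(4); go([.4785,-.1047,.03],72)
```

```text
[[0.477, -0.1041, 0.0876], [0.4778, -0.1041, 0.0891], [0.479, -0.1043, 0.0904], [0.4799, -0.1043, 0.0913]]
t 63.95 p [ 0.4799 -0.1043  0.0913] yaw(x axis) 72.01 tilt [ 0.0001 -0.0005] F [ 0.7 -0.5  0.9] tq [-0.151  0.062 -0.006] w 0.004 gf 0.0 j [-0.74  0.13  0.96  2.02 -0.12  1.05 -0.04]
shift [-0.0026 -0.004   0.2044] turn [0.0003 0.0004 0.0001]
```

Emit:
jog_arm --moves '[-0.003,-0.004,0.08,0,0,0,-1,-0.003,-0.004,0.14,0,0,0,-1,-0.003,-0.004,0.17,0,0,0,-1,-0.003,-0.004,0.195,0,0,0,-1,-0.003,-0.004,0.208,0,0,0,-1,-0.003,-0.004,0.208,0,0,0,-1,-0.003,-0.004,0.208,0,0,0,-1,-0.003,-0.004,0.208,0,0,0,-1]'

```text
time: 64.95
position: [0.4782, -0.104, 0.0319]
tool_rot: [-2.538, -1.844, -0.002]
ft_force: [-13.1, 3.8, 31.0]
grip_width: 0.007
grip_force: 15.8
```

Run:
```python
from h import *
force(3)
```

```text
Fworld [-12.87   3.38  30.34] Ftool [ -0.64 -13.38 -30.29] T [ 0.658  2.945 -0.01 ]
t 65.1 p [ 0.4781 -0.104   0.0319] yaw(x axis) 72.01 tilt [-0.002   0.0045] F [-13.3   3.9  30.6] tq [0.594 2.927 0.021] w 0.006 gf 15.8 j [-0.68  0.25  0.93  2.07 -0.25  0.94  0.07]
```

Left pedal is on its stop at 30 N. Up, and across to the right pedal.

Emit:
jog_arm --moves '[0,0,-0.02,0,0,0,-1,0,0,-0.06,0,0,0,-1,0,0,-0.2,0,0,0,-1,-0.12,-0.01,-0.21,0,0,0,-1,-0.3,-0.023,-0.21,0,0,0,-1,-0.45,-0.035,-0.21,0,0,0,-1,-0.518,-0.04,-0.21,0,0,0,-1,-0.518,-0.04,-0.21,0,0,0,-1]'

```text
time: 66.1
position: [0.4185, -0.2508, 0.0925]
tool_rot: [2.544, 1.84, 0.002]
ft_force: [-0.2, 0.1, 0.1]
grip_width: 0.005
grip_force: 0.0
```

Run:
```python
from h import *
settle(5); img,K=cam("wrist"); save("pics/w20.png",img,K); go([.4189,-.2489,.03],72)
```

```text
[[0.4192, -0.2492, 0.0922], [0.4194, -0.2483, 0.092], [0.4196, -0.2479, 0.0919], [0.4195, -0.2477, 0.0917], [0.4194, -0.2477, 0.0917]]
t 66.4 p [ 0.4193 -0.2479  0.0916] yaw(x axis) 72.1 tilt [0.0002 0.0003] F [0.1 0.  0.1] tq [-0.114  0.073 -0.019] w 0.002 gf 0.0 j [-0.54  0.13  1.09  2.03 -0.14  1.05  0.3 ]
shift [-3.800e-03 -2.000e-04  2.054e-01] turn [ 0.0001 -0.0003  0.0017]
```

Emit:
jog_arm --moves '[-0.003,0,0.08,0,0,0,-1,-0.003,0,0.14,0,0,0,-1,-0.003,0,0.17,0,0,0,-1,-0.003,0,0.195,0,0,0,-1,-0.003,0,0.206,0,0,0,-1,-0.003,0,0.206,0,0,0,-1,-0.003,0,0.206,0,0,0,-1,-0.003,0,0.206,0,0,0,-1]'

```text
time: 67.4
position: [0.4176, -0.2486, 0.0319]
tool_rot: [-2.537, -1.844, -0.001]
ft_force: [-11.8, 7.3, 29.3]
grip_width: 0.004
grip_force: 15.1
```

Run:
```python
from h import *
force(3)
```

```text
Fworld [-10.74   6.98  29.09] Ftool [  3.44 -12.49 -29.03] T [1.417 2.503 0.   ]
t 67.55 p [ 0.4177 -0.2487  0.0319] yaw(x axis) 72.02 tilt [-0.0027  0.005 ] F [-11.1   7.5  29.1] tq [ 1.42   2.514 -0.003] w 0.006 gf 15.1 j [-0.44  0.27  1.03  2.08 -0.29  0.95  0.43]
```

Emit:
jog_arm --moves '[0,0,-0.02,0,0,0,-1,0,0,-0.06,0,0,0,-1,0,0,-0.2,0,0,0,-1,-0.1,0,-0.35,0,0,0,-1,-0.3,0,-0.5,0,0,0,-1,-0.5,0,-0.65,0,0,0,-1,-0.6,0,-0.7,0,0,0,-1,-0.6,0,-0.7,0,0,0,-1]'

```text
time: 68.55
position: [0.3599, -0.4268, 0.2427]
tool_rot: [2.545, 1.831, -0.004]
ft_force: [0.9, 0.3, -0.1]
grip_width: 0.008
grip_force: 0.0
```

Run:
```python
from h import *
settle(5)
state(); img,K=cam("wrist"); save("pics/w21.png",img,K)
print([(n,slot(img,K,n,.062)) for n in "abcd"])
im,K2=cam("top"); a=cv2.imread("pics/top0.png")
for n,q in dict(L=(.4785,-.1047,.047),R=(.4189,-.2489,.047),stand=(.5365,.1522,.08)).items():
    u,v=px(K2,q).astype(int); t=a[v-14:v+14,u-14:u+14]; r=cv2.matchTemplate(im[v-24:v+24,u-24:u+24],t,cv2.TM_CCOEFF_NORMED)
    _,m,_,l=cv2.minMaxLoc(r); print(n,round(m,3),np.array(l)-10)
```

```text
[[0.3613, -0.4235, 0.2409], [0.3624, -0.4213, 0.2398], [0.3631, -0.42, 0.2392], [0.3634, -0.4193, 0.239], [0.3636, -0.4191, 0.2389]]
t 68.8 p [ 0.3636 -0.4191  0.2389] yaw(x axis) 72.14 tilt [-0.0005  0.0018] F [ 0.5 -0.5 -0. ] tq [-0.092  0.134 -0.019] w 0.004 gf 0.0 j [-0.23  0.2   1.18  1.7  -0.19  1.37  0.68]
[('a', None), ('b', None), ('c', None), ('d', None)]
L 0.999 [0 0]
R 0.999 [0 0]
stand 0.963 [0 0]
```

Both pedals look exactly as at the start, and the stand and driver are in place. Handing in.

```bash
python3 -c "
from bench import ctrl
print(ctrl.close_job())"
```

```text
the job is handed in; nothing more can be done
None
```

The job is handed in, though the hand-in gave no verdict. By my measurements all four screws are home after three crosswise rounds (113–117° each), the screwdriver is upright in its stand, and the left and right pedals were each pressed to their stops and came back up (no mid pedal is fitted).

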